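Pack two machined blocks into the covered corner of a tray and close the divider on them

ROBOT

A 7-joint arm with a two-finger parallel gripper is mounted at the origin on a cart in front of the work surface, level with it; the furniture and walls round the work are solid. World frame = base frame: x ahead of the robot, y to its left, z up, the work surface at z = 0. Lengths are in m, angles in degrees, forces in N, time in s.
With the tool pointing down it reaches from about 0.425 to 0.925 m from the base axis. Payload 6.8 kg.
Tool frame: the origin (TCP) lies on the mounting face of the last link; the fingertips stand 173 mm ahead of it and the grasp point (between the pads) lies 155 mm ahead of it; z points along the fingers, y is the direction in which the jaws open and shut (so a half turn about z gives the same grasp; the last joint's range is limited). The gripper opens to 85 mm and grips with 20 to 120 N. Pads are 22 mm wide; open, the fingers measure 114 mm over their backs; the gripper's body (76 mm by 85 mm) begins 54 mm behind the grasp point. The pads swing forward as they close: fully open they stand 13 mm farther back than shut.
Start: joints at [61.014, 27.33, 1.283, 89.118, -0.659, 63.558, -4.761], TCP at [0.261, -0.622, 0.405] pointing down, gripper open.
Joint ranges: [-169.35, 169.35], [-19.33, 120.38], [-80.79, 83.38], [13.8, 139.57], [-78.32, 258.32], [9.67, 109.79], [-169.56, 169.56]. Speed limits (degrees/s): [136.94, 136.94, 180, 180, 180, 180, 180].

INTERFACE

Orientations are given as a 3x3 rotation matrix whose columns are the frame's x, y, z axes.
In Python, from cell import robot gives the robot as it stands. The module is installed in compiled form; this text tells all that it offers.
- The arm moves only by the shell command python3 -m creep 'ROWS' [FORCE]. ROWS is JSON, a list of rows, each a list of 7 numbers: the shift along the tool's x, y, z in m, then the turn, a rotation vector about the tool's x, y, z in rad, then the closure, from 0 (fully open) to 1 (shut). A call has 1 to 20 rows; each row is the pose to reach, as a shift and turn from the pose measured when the call began, along the tool's axes at that moment; what a row does not reach only later rows make up. A row lasts 1/12 s, in which the tool goes at most 41.7 mm and 7.16 degrees, less where a joint would pass 70% of its speed; a pose out of reach is approached as far as the arm can. A call with a gripper value outside its range is refused whole. The fingers move at their own pace and stop on an object; FORCE is the grip in N (left out, the last holds). Time passes only in rows, so rows that repeat a pose let the fingers close. It gives the time, the measured TCP pose, the force and the opening at its end, in the units of the state.
- robot.sense(): the state, without advancing time (a new reading comes with each control period).
- robot.capture(name): name is "scene" or "top"; returns the picture (400x640x3 uint8, red, green, blue); there is no depth.
- robot.calibration(name): a dict with "fx", "fy", "cx", "cy" (pixels), "k1" (the pictures are not rectified: a ray, as slopes to the right and down, at radius r is drawn at 1 + k1 r^2 times it, then the intrinsics apply), "T" (4x4, takes a point from camera to world coordinates). Camera axes: x right, y down, z forward; pixel columns grow to the right and rows downward; lengths in m; the calibration is good to about 2 mm. A picture is of the moment at which its call begins. calibration takes no time and is no camera call.
- robot.hand_in(): hands the job in, once; it reports no verdict.
Trained networks look in the newest picture that a camera, given by its name, has taken for a name from the list of things; names that differ only in an ending like _2 or _b are one class to them, and where a whole thing is asked for, a point or a joint stands for the part that bears it (a point fixed in the world has none). Each returns a list of dicts, best first, with "p" (0 to 1); they miss things now and then, are a little off and sometimes report something else, mostly with a low value. They report only what shows in the picture. A call takes as long as a camera call. They do not tell look-alikes from the thing itself.
- robot.boxes_of(query, camera): "at" ([x, y, z] in m, in the coordinates of the camera as it stood for that picture, good to about 4 mm: the middle of the surface that is visible of it).
- robot.regions_of(query, camera): "region" (400x640 bool, what is visible of it).
The state is a dict: "clock": time; "qpos": joint angles; "qd": joint speeds; "joint_torque": joint torques, N m; "eef_pos": TCP position; "tcp_rot": TCP orientation; "force": force on the tool from outside, world axes, zero at the start; "ft_torque": the same for the moment, N m; "grip_width": finger opening in m.
Only numpy, scipy, OpenCV 4.12 (cv2) and the standard library are available. Lean on these libraries where they do the work, as an engineer would, in place of code of your own. Each camera call takes 0.05 s, during which the arm holds its last target.

TASK

Stow the two machined blocks in the tray, lengthwise side by side under its clear cover: first push the dark steel block fully home into the covered corner between the two bright stop walls (end wall and far side wall), and only then bring the bright slotted block into the tray and push it home against the end wall, tight beside the dark one. Finish by sliding the divider with the orange tab up against the bright block so that nothing has any play. Push gently, never ram the blocks against the stop walls, and leave the other things on the worktop where they are.

Things in the scene. Friction and masses are not known exactly. Their poses are not given: they have to be found in the camera images.
- packing_tray: Blue tray, fixed to the worktop, 206 (x) x 196 (y) mm outside, walls 3 mm. Origin: centre of its underside; x points along it to the covered end (to the robot's left), -y to the far side, z up. Floor top z = 3. Inner faces: covered end x = +100, open end x = -100, far side y = -95, near side y = +95 mm. Lip at the open end 20 mm high; sides 30 mm high, but 61 where x > 18. Open above where x < 18.
- stop_walls: The two bare aluminium walls of the tray that meet in the covered far corner: the end wall (tray x = +100) and the far side wall (tray y = -95). Rigid, fixed to the tray; same origin and axes as the tray.
- tray_corner (a point): The inner corner between the two stop walls, on the tray's floor, at tray (100, -95, 3) mm; axes as the tray's. Seated tight, the dark block's centre is at tray x = 68, y = -77 mm and the bright block's at x = 70, y = -39 mm.
- cover_edge (a point): Middle of the lower edge (marked yellow) where the clear flat cover begins, at tray (18, 0, 61) mm. The cover is fixed, reaches from here to the end wall over the full width, 3 mm thick (screw heads 2 mm more). Home, the blocks' outer ends stand about 20 mm in under this edge, so the tool must lean about 40 degrees towards the open end, fingers reaching down and in, to push them the last way.
- riser_center (a point): Dark steel riser block, 36 (its x) x 64 (its y) x 30 mm high with two 12 mm holes from above, about 0.32 kg (0.22 to 0.42), loose; it takes up to about 6 N to slide. The point is its centre, half-way up, 15 mm above its underside; y is along its length. Grip it across its 36 mm. In the tray its length lies along the tray's x; which end leads does not matter.
- step_center (a point): Bright milled aluminium block, 40 (its x) x 60 (its y) x 28 mm high, with a slot 14 mm wide, 12 mm deep along its top, about 0.16 kg (0.11 to 0.21), loose (not the like block far to the right among the tools).  The point is its centre, half-way up, 14 mm above its underside; y is along its length. Grip it across its 40 mm. In the tray its length lies along the tray's x; which end leads does not matter.
- riser_block: The dark steel block again; origin at the centre of its underside.
- step_block: The bright slotted block again; origin at the centre of its underside.
- divider (a joint): Slide of the tray's divider, in m: 0 at its stop near the near side wall, growing towards the far side (tray -y), at most 0.12. The divider is an aluminium plate 4 mm thick, 196 mm long along the tray's x, top at z = 41 mm, passing under the cover. Its face towards the blocks is at tray y = 70 mm - value: closed on both tight blocks it reads 0.089. About 1.5 N friction; it stays where it is left.
- divider_tab (a point): Point in the upright orange tab on the divider, to pinch from above: tab 10 mm thick (tray y), 36 mm long (tray x), from 40 to 82 mm above the worktop. The point is at the middle of its thickness and length, 67 mm above the worktop, at tray x = -62 mm; axes as the tray's.
- tape_roll: Roll of black tape, 62 mm across, 19 mm high, a bystander; origin at the centre of its underside.
- pliers: Combination pliers with blue handles, 183 mm long, a bystander; origin under the centre.
- red_driver: Red and black screwdriver, 201 mm long, a bystander; origin under the centre.
There are look-alikes about, which are no part of the job. Leave any brown or green look-alike of the riser_block alone.

How it is judged (in metres and radians):
On the way:
1. the dark block is home in the corner between the stop walls while the bright block is still outside the tray (x of riser_center in the frame of packing_tray between 0.0655 and 0.07 m and y of riser_center in the frame of packing_tray between -0.079 and -0.0745 m and angle between the y axis of riser_center and the x axis of packing_tray, either way round below 0.05 rad and angle between riser_center's own z axis and vertical below 0.05 rad and horizontal distance between step_center and packing_tray above 0.16 m), for 0.2 s.
At the end, for the whole second after the job is handed in: Both blocks flat and at rest, lengthwise within 0.05 rad, within 2.5 mm of the end wall; the dark one within 2.5 mm of the far side wall, the bright one within 3.5 mm of its place tight beside it; divider closed on it (0.0855 to 0.0915 m) (x of riser_center in the frame of packing_tray between 0.0655 and 0.07 m and y of riser_center in the frame of packing_tray between -0.079 and -0.0745 m and angle between the y axis of each of riser_center, step_center and the x axis of packing_tray, either way round below 0.05 rad and angle between each of riser_center, step_center's own z axis and vertical below 0.05 rad and x of step_center in the frame of packing_tray between 0.0675 and 0.072 m and y of step_center in the frame of packing_tray between -0.041 and -0.0355 m and value of joint divider between 0.0855 and 0.0915 m and linear speed of each of riser_block, step_block below 0.01 m/s and velocity of joint divider below 0.005 m/s); the robot touches nothing.
It fails at once if a block is rammed against a stop wall (over 45 N) (contact force between any of riser_block, step_block and stop_walls above 45 N).
It fails at once if a bystander is moved by more than 15 mm (distance of any of tape_roll, pliers, red_driver from where it was at the start of the episode above 0.015 m).
It also fails if it takes over 72 s, if anything falls off the work surface, if the arm or the gripper's body presses on something with over 40 N, if the wrist force passes 120 N, or if a joint passes its speed limit or range.

## Working session

There is one attempt and no reset: what is moved stays moved. The work goes in short steps, Python scripts to look and compute and a shell command to move; the robot and the scene stay as the last step left them, time stands still between calls to the robot, and variables do not carry over. Pictures are saved under pics/ and viewed, and the job is handed in when it is done.

```bash
mkdir -p pics; ls; cat > h.py <<'E'
import numpy as np, cv2
from cell import robot
def save(cam,name):
    im=robot.capture(cam); cv2.imwrite('pics/'+name+'.png',cv2.cvtColor(im,cv2.COLOR_RGB2BGR)); return im
def ray(cam,u,v):
    c=robot.calibration(cam); T=np.array(c["T"])
    xd=np.array([(u-c["cx"])/c["fx"],(v-c["cy"])/c["fy"]]); x=xd.copy()
    for _ in range(20): x=xd/(1+c["k1"]*(x@x))
    return T[:3,3],T[:3,:3]@np.array([x[0],x[1],1.])
def at_z(cam,u,v,z):
    o,d=ray(cam,u,v); return o+d*(z-o[2])/d[2]
def proj(cam,p):
    c=robot.calibration(cam); T=np.array(c["T"]); q=T[:3,:3].T@(np.array(p)-T[:3,3]); x=q[:2]/q[2]; x=x*(1+c["k1"]*(x@x))
    return np.array([c["fx"]*x[0]+c["cx"],c["fy"]*x[1]+c["cy"]])
def towld(cam,p):
    T=np.array(robot.calibration(cam)["T"]); return T[:3,:3]@np.array(p)+T[:3,3]
E
python3 - <<'E'
from h import *
np.set_printoptions(precision=4,suppress=True)
save('scene','s0'); save('top','t0')
for c in('scene','top'): 
    k=robot.calibration(c); print(c,{a:k[a] for a in('fx','cx','cy','k1')}); print(np.array(k['T']))
print(robot.sense())
for q in ['packing_tray','riser_block','step_block','divider_tab','tape_roll','pliers','red_driver']:
    for c in('scene','top'):
        print(q,c,[(round(d['p'],2),towld(c,d['at']).round(3)) for d in robot.boxes_of(q,c)])
E
```

```text
pics
scene {'fx': 379.77529788000913, 'cx': 321.17460718104974, 'cy': 197.34644653597644, 'k1': -0.08371527354501647}
[[-0.8005 -0.3969  0.4491  0.0297]
 [-0.599   0.5048 -0.6216  0.6306]
 [ 0.02   -0.7666 -0.6419  0.8151]
 [ 0.      0.      0.      1.    ]]
top {'fx': 371.2697761998877, 'cx': 319.9809555345132, 'cy': 196.71591108014036, 'k1': 0.01757610656897658}
[[-0.0084 -0.9823  0.1869  0.3412]
 [-1.      0.0085 -0.0004 -0.1001]
 [-0.0012 -0.1869 -0.9824  1.1104]
 [ 0.      0.      0.      1.    ]]
{'clock': 0.1, 'qpos': array([61.0149, 27.3722,  1.2796, 89.1726, -0.6598, 63.5577, -4.7611]), 'qd': array([ 0.0516, -0.1494, -0.0496, -0.1347, -0.0563, -0.0926,  0.03  ]), 'joint_torque': array([  0.0045, -59.7759,   1.6136, -28.1955,   0.0128,   0.005 ,
        -0.    ]), 'eef_pos': array([ 0.2614, -0.6221,  0.4038]), 'tcp_rot': array([[ 0.9219,  0.3874, -0.0007],
       [ 0.3874, -0.9219,  0.0015],
       [-0.0001, -0.0017, -1.    ]]), 'force': array([-0.6283,  0.0004,  0.9462]), 'ft_torque': array([-0.04  , -0.0013,  0.0193]), 'grip_width': 0.0854437316037108}
packing_tray scene [(
[... 403 characters left out ...]
,  0.032])), (0.56, array([ 0.571, -0.136,  0.029])), (0.55, array([ 0.409, -0.253,  0.032])), (0.5, array([ 0.506, -0.05 ,  0.03 ]))]
step_block scene [(0.57, array([ 0.505, -0.302,  0.022]))]
step_block top [(0.82, array([ 0.514, -0.311,  0.023]))]
divider_tab scene [(0.91, array([0.481, 0.1  , 0.035]))]
divider_tab top [(0.52, array([0.488, 0.101, 0.042]))]
tape_roll scene [(0.48, array([ 0.673, -0.153,  0.015]))]
tape_roll top [(0.68, array([ 0.676, -0.147,  0.015]))]
pliers scene [(0.68, array([ 0.668, -0.358,  0.009]))]
pliers top [(0.55, array([ 0.685, -0.358,  0.014]))]
red_driver scene [(0.65, array([ 0.4  , -0.412,  0.018]))]
red_driver top [(0.94, array([ 0.405, -0.429,  0.021]))]
```

View pics/s0.png

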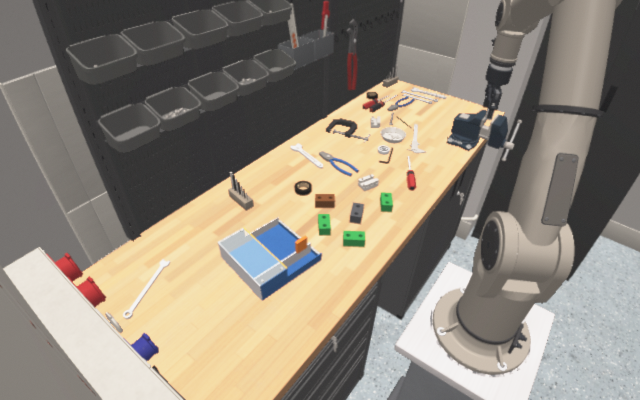

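View pics/t0.png

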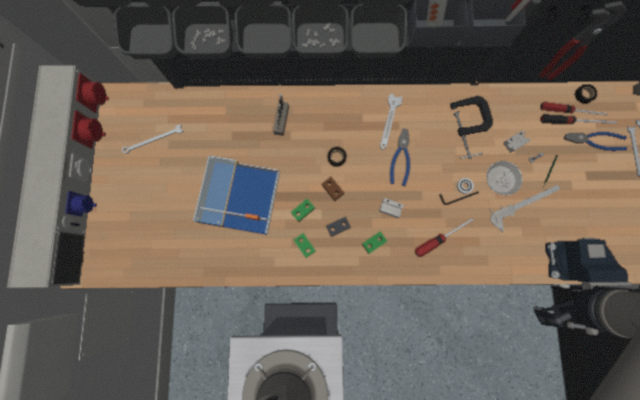

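The dark block is at top pixel (339,226), the bright one at (392,208), and the tray is around (237,195) with the orange tab at (255,217). Next I'll look closer.

```bash
python3 - <<'E'
import cv2
a=cv2.imread('pics/t0.png')
cv2.imwrite('pics/t0a.png',cv2.resize(a[145:245,185:290],None,fx=7,fy=5.9,interpolation=cv2.INTER_CUBIC)[:590])
cv2.imwrite('pics/t0a.png',cv2.resize(a[148:243,185:290],None,fx=6,fy=6,interpolation=cv2.INTER_CUBIC))
cv2.imwrite('pics/t0b.png',cv2.resize(a[190:250,310:420],None,fx=7,fy=7,interpolation=cv2.INTER_CUBIC))
b=cv2.imread('pics/s0.png')
cv2.imwrite('pics/s0a.png',cv2.resize(b[210:300,210:330],None,fx=6,fy=6,interpolation=cv2.INTER_CUBIC))
cv2.imwrite('pics/s0b.png',cv2.resize(b[170:230,340:400],None,fx=8,fy=8,interpolation=cv2.INTER_CUBIC))
E
```

```text
(no output)
```

View pics/t0a.png

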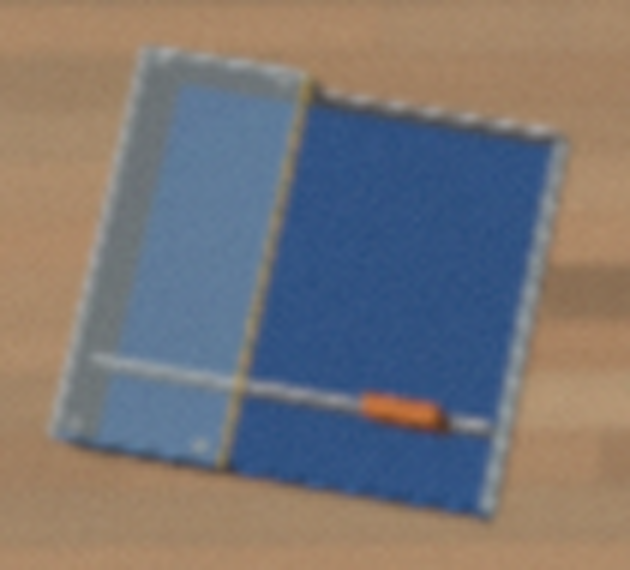

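View pics/t0b.png

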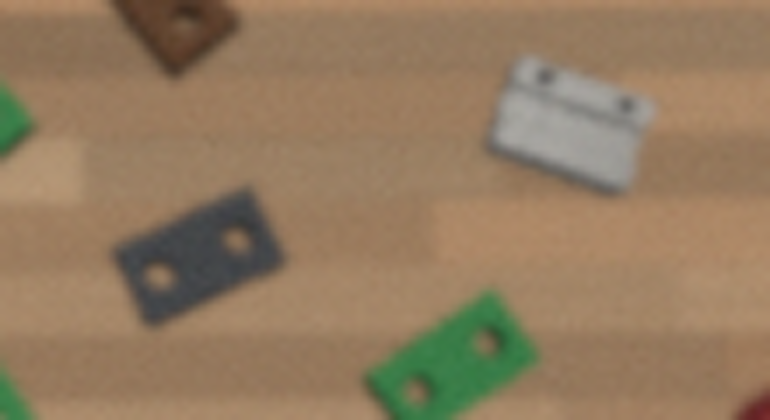

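View pics/s0a.png

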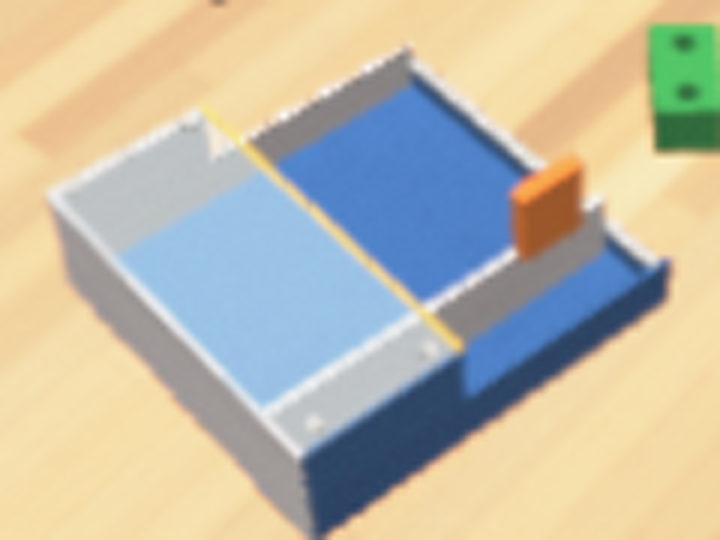

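View pics/s0b.png

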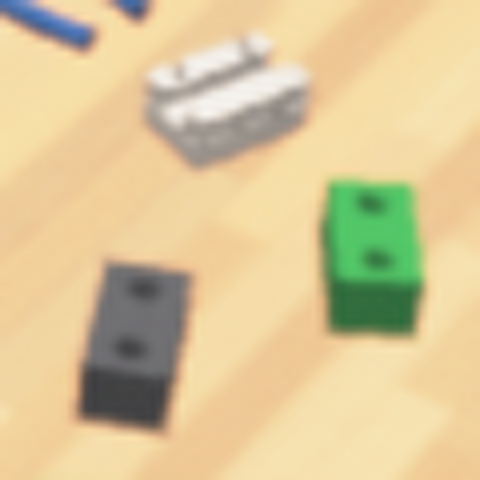

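```bash
cat > fit0.py <<'E'
from h import *
from scipy.optimize import least_squares
np.set_printoptions(precision=4,suppress=True)
def up(u,v,ox,oy,s): return np.array([ox+(u+.5)/s-.5, oy+(v+.5)/s-.5])
def solve(obs,x0):
    def f(p):
        c,s=np.cos(p[2]),np.sin(p[2]); r=[]
        for cam,m,px in obs:
            w=[p[0]+c*m[0]-s*m[1],p[1]+s*m[0]+c*m[1],m[2]]
            r+=list(proj(cam,w)-px)
        return np.array(r)
    r=least_squares(f,x0,loss='soft_l1'); return r.x,f(r.x).reshape(-1,2)
T=lambda u,v:up(u,v,185,148,6); S=lambda u,v:up(u,v,210,210,6)
m=lambda *a:np.array(a)/1000
tray=[('top',m(103,-98,63),T(145,48)),('top',m(103,98,63),T(55,437)),('top',m(18,-98,62),T(308,88)),('top',m(18,98,62),T(222,465)),('top',m(-103,-98,30),T(565,135)),('top',m(-103,98,30),T(490,515)),
('scene',m(18,-98,63),S(205,108)),('scene',m(18,98,63),S(460,347)),('scene',m(103,-98,64),S(50,192)),('scene',m(103,98,64),S(300,457)),('scene',m(103,98,0),S(315,540)),('scene',m(-103,-98,30),S(408,50)),('scene',m(-103,98,30),S(668,265))]
def blk(x,y,z,topc,scc):
    # corners order: +y end corners
    cs=[m(-x/2,y/2,z),m(-x/2,-y/2,z),m(x/2,-y/2,z),m(x/2,y/2,z)]
    return [('top',c,up(*p,310,190,7)) for c,p in zip(cs,topc)]+[('scene',c,up(*p,340,170,8)) for c,p in zip(cs,scc)]
if __name__=='__main__':
    for sel in (('top',),('scene',),('top','scene')):
        x,r=solve([o for o in tray if o[0] in sel],[.55,.15,np.pi/2]); print('tray',sel,x,np.degrees(x[2]),'\n',r.T)
    # riser: topcorners; long axis +y toward image left (world +y)
    R=blk(36,64,30,[(150,327),(287,262),(248,187),(115,252)],[(165,375),(190,272),(107,263),(82,365)][:0] or [])
    riser=[('top',c,up(*p,310,190,7)) for c,p in zip([m(-18,32,30),m(-18,-32,30),m(18,-32,30),m(18,32,30)],[(150,327),(287,262),(248,187),(115,252)])]
    riser+=[('scene',c,up(*p,340,170,8)) for c,p in zip([m(-18,32,30),m(-18,-32,30),m(18,-32,30),m(18,32,30)],[(165,375),(190,272),(107,263),(82,365)])]
    step=[('top',c,up(*p,310,190,7)) for c,p in zip([m(-20,30,28),m(-20,-30,28),m(20,-30,28),m(20,30,28)],[(490,140),(627,185),(655,100),(522,53)])]
    step+=[('scene',c,up(*p,340,170,8)) for c,p in zip([m(-20,30,28),m(-20,-30,28),m(20,-30,28),m(20,30,28)],[(182,125),(312,75),(255,35),(145,77)])]
    for n,o,x0 in(('riser',riser,[.46,-.15,0]),('step',step,[.51,-.31,0])):
        for sel in (('top',),('scene',),('top','scene')):
            x,r=solve([q for q in o if q[0] in sel],x0); print(n,sel,x,np.degrees(x[2]),'\n',r.T)
E
python3 fit0.py
```

```text
tray ('top',) [0.5524 0.1413 1.3935] 79.84258064904647 
 [[-0.392  -0.8807  0.9662  0.7862 -0.033  -0.2575]
 [-0.3384  0.4194 -2.191   0.7929 -0.4615  0.6184]]
tray ('scene',) [0.5504 0.1426 1.3865] 79.43949424933649 
 [[-0.4487  0.6809 -0.9273 -0.1436 -0.389   0.4197  0.9239]
 [-0.4811  0.5379 -0.2293  0.0953  1.7194 -1.5002 -0.9024]]
tray ('top', 'scene') [0.5515 0.1418 1.39  ] 79.64339292083757 
 [[-0.4354 -1.163   0.9042  0.4835 -0.1142 -0.5748 -0.6304  0.6602 -1.0397
  -0.0609 -0.3125  0.1421  0.7636]
 [-0.1567  0.5734 -1.9127  1.0501 -0.0552  1.0128 -0.7164  0.1042 -0.423
  -0.3017  1.3268 -1.7843 -1.3744]]
riser ('top',) [ 0.4586 -0.1528  0.4402] 25.222123519353865 
 [[ 0.0033  0.1557  0.2278 -0.4091]
 [ 0.316   0.0576 -0.2653 -0.1133]]
riser ('scene',) [ 0.4575 -0.1517  0.4234] 24.25623396466562 
 [[ 0.6954  0.3691 -0.4587 -0.5841]
 [ 0.5448  0.0626 -0.5838 -0.107 ]]
riser ('top', 'scene') [ 0.4582 -0.1526  0.4341] 24.87222174841062 
 [[-0.1464  0.0671  0.2064 -0.4902  0.7698  0.2232 -0.6126 -0.5202]
 [ 0.3874  0.249  -0.1082 -0.0751  0.2672 -0.2266 -0.7934 -0.2986]]
step ('top',) [ 0.5156 -0.3112 -0.3537] -20.263398053120294 
 [[ 0.1245  0.0235  0.1032 -0.2597]
 [-0.0475  0.366  -0.1354 -0.1709]]
step ('scene',) [ 0.5124 -0.3079 -0.4196] -24.04215567883533 
 [[ 1.3798 -0.4308  0.0208 -0.5059]
 [-0.1873  1.0711 -0.0646 -0.5357]]
step ('top', 'scene') [ 0.5146 -0.3109 -0.3717] -21.296949173665748 
 [[-0.0457 -0.2609  0.0546 -0.1975  1.744  -0.6036 -0.5668 -0.5937]
 [ 0.054   0.8115  0.388   0.0122 -0.7232  0.1123 -0.8294 -0.8874]]
```

```bash
cat > ov.py <<'E'
from h import *
def W(p,m):
    c,s=np.cos(p[2]),np.sin(p[2]); return [p[0]+c*m[0]-s*m[1],p[1]+s*m[0]+c*m[1],m[2]]
def lines(img,cam,off,s,p,segs,col):
    for a,b in segs:
        q=[proj(cam,W(p,np.array(t)/1000)) for t in(a,b)]
        q=[tuple(int(round(v)) for v in ((x-np.array(off)+.5)*s-.5)) for x in q]
        cv2.line(img,q[0],q[1],col,1,cv2.LINE_AA)
def box(x,y,z,z0=0,cx=0,cy=0):
    c=[(cx-x/2,cy-y/2),(cx+x/2,cy-y/2),(cx+x/2,cy+y/2),(cx-x/2,cy+y/2)]; s=[]
    for i in range(4):
        j=(i+1)%4; s+=[((*c[i],z),(*c[j],z)),((*c[i],z0),(*c[j],z0))]
    return s
tray=box(206,196,0)[::2]+[((18,-98,61),(18,98,61)),((103,-98,64),(103,98,64)),((103,-98,64),(18,-98,64)),((103,98,64),(18,98,64)),((18,-98,30),(-103,-98,30)),((18,98,30),(-103,98,30)),((-103,-98,20),(-103,98,20)),((-100,-95,3),(100,-95,3)),((100,-95,3),(100,95,3)),((-100,-95,3),(-100,66,3))]
E
python3 - <<'E'
from fit0 import *; from ov import *
import fit0
t=fit0.tray; t[2]=('top',m(18,-98,64),T(307,78))
for sel in (('top',),('scene',),('top','scene')):
    x,r=solve([o for o in t if o[0] in sel],[.55,.15,1.39]); print(x,np.degrees(x[2]))
import ov
p=x
a=cv2.imread('pics/t0.png'); A=cv2.resize(a[145:245,185:290],None,fx=6,fy=6,interpolation=cv2.INTER_CUBIC); lines(A,'top',(185,145),6,p,ov.tray,(0,255,255)); 
b=cv2.imread('pics/s0.png'); B=cv2.resize(b[210:300,210:330],None,fx=6,fy=6,interpolation=cv2.INTER_CUBIC); lines(B,'scene',(210,210),6,p,ov.tray,(0,0,255)); cv2.imwrite('pics/o1.png',A); cv2.imwrite('pics/o2.png',B)
E
```

```text
[0.5526 0.1414 1.3937] 79.85351450952754
[0.5504 0.1426 1.3865] 79.43949559583636
[0.5517 0.1418 1.3903] 79.65837468619279
```

View pics/o1.png

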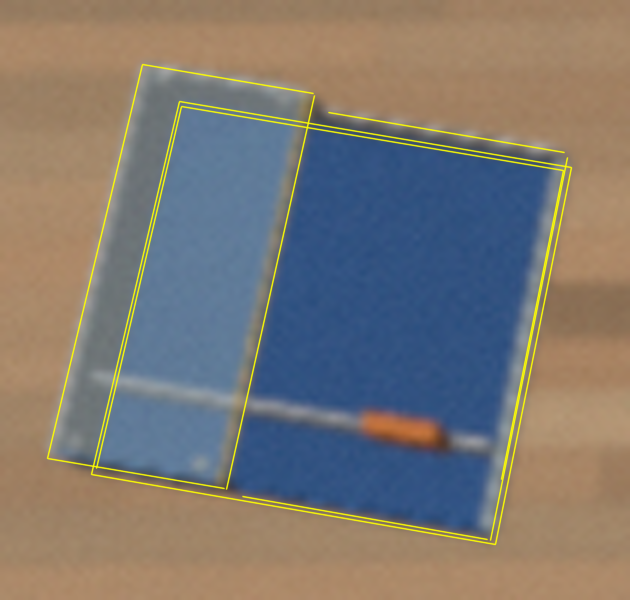

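View pics/o2.png

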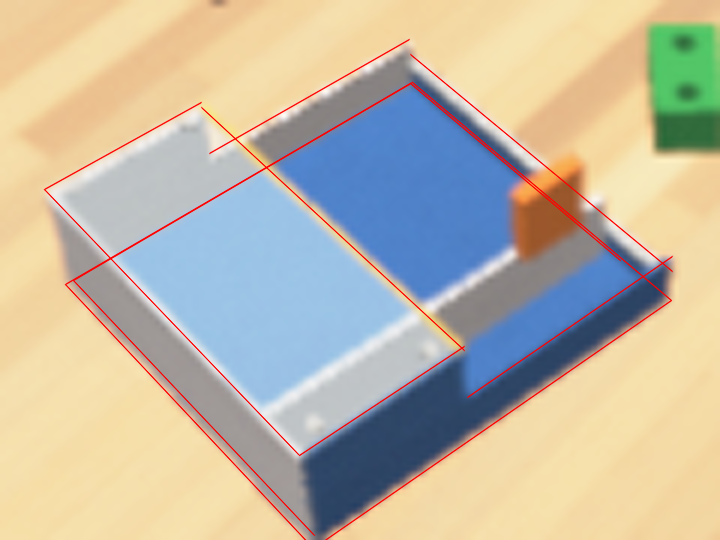

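The wireframe fits both pictures to within about 1 px (around 2 mm). Tray pose is (0.5517, 0.1418), yaw 79.7°. Now to the dark block.

```bash
cat > g.py <<'E'
from h import *
from scipy.spatial.transform import Rotation as Ro
np.set_printoptions(precision=4,suppress=True)
TR=np.array([0.5517,0.1418]); YAW=np.radians(79.66)
def tw(x,y,z):  # tray mm -> world m
    c,s=np.cos(YAW),np.sin(YAW); x,y,z=x/1000,y/1000,z/1000
    return np.array([TR[0]+c*x-s*y,TR[1]+s*x+c*y,z])
def wt(w):
    c,s=np.cos(YAW),np.sin(YAW); d=np.array(w[:2])-TR
    return np.array([c*d[0]+s*d[1],-s*d[0]+c*d[1],w[2]])*1000
def down(yawx_deg,lean=0):
    # tool x at yaw (deg), leaning: z = sin(lean)*xh - cos(lean)*up
    a=np.radians(yawx_deg); xh=np.array([np.cos(a),np.sin(a),0]); up=np.array([0,0,1.]); l=np.radians(lean)
    z=np.sin(l)*xh-np.cos(l)*up; x=np.cos(l)*xh+np.sin(l)*up
    return np.stack([x,np.cross(z,x),z],1)
def go(pos,R):
    s=robot.sense(); R0=np.array(s['tcp_rot']); 
    sh=R0.T@(np.array(pos)-s['eef_pos']); rv=Ro.from_matrix(R0.T@R).as_rotvec()
    print('row',np.r_[sh,rv].round(4).tolist()); return s
def tip(pos,R,L=.173): return wt(np.array(pos)+np.array(R)[:,2]*L)
def st():
    s=robot.sense(); R=np.array(s['tcp_rot'])
    print('t',s['clock'],'pos',s['eef_pos'],'F',np.array(s['force']),'w',s['grip_width'],'q',s['qpos'].round(1)); print('tray tcp',wt(s['eef_pos']),'tip',tip(s['eef_pos'],R)); return s
E
python3 -c "
from g import *
go([.4582,-.1526,.27],down(114.9))"
```

```text
row [0.3633, -0.3568, 0.1347, 0.0001, 0.0001, -1.6076]
```

```bash
python3 -m creep '[[0.363,-0.357,0.135,0,0,-1.608,0.2],[0.363,-0.357,0.135,0,0,-1.608,0.2],[0.363,-0.357,0.135,0,0,-1.608,0.2],[0.363,-0.357,0.135,0,0,-1.608,0.2],[0.363,-0.357,0.135,0,0,-1.608,0.2],[0.363,-0.357,0.135,0,0,-1.608,0.2],[0.363,-0.357,0.135,0,0,-1.608,0.2],[0.363,-0.357,0.135,0,0,-1.608,0.2],[0.363,-0.357,0.135,0,0,-1.608,0.2],[0.363,-0.357,0.135,0,0,-1.608,0.2],[0.363,-0.357,0.135,0,0,-1.608,0.2],[0.363,-0.357,0.135,0,0,-1.608,0.2],[0.363,-0.357,0.135,0,0,-1.608,0.2],[0.363,-0.357,0.135,0,0,-1.608,0.2],[0.363,-0.357,0.135,0,0,-1.608,0.2],[0.363,-0.357,0.135,0,0,-1.608,0.2],[0.363,-0.357,0.135,0,0,-1.608,0.2]]'; python3 -c "
from g import *
st(); save('top','t1'); save('scene','s1')
go([.4582,-.1526,.178],down(114.9))"
```

```text
clock: 2.22
eef_pos: [0.4575, -0.154, 0.2699]
tcp_rot: [[-0.418, 0.908, 0.0], [0.908, 0.418, -0.001], [-0.001, -0.0, -1.0]]
force: [-0.4, -0.2, 0.3]
grip_width: 0.068
t 2.2167 pos [ 0.4575 -0.154   0.2699] F [-0.4424 -0.1613  0.2714] w 0.06796312878775605 q [ 33.7  22.4 -26.9 120.2  15.5  40.6  21.5]
tray tcp [-307.9112   39.55    269.9418] tip [-308.0771   39.5043   96.9419]
row [0.001, 0.0012, 0.092, -0.0001, 0.0009, -0.0027]
```

```bash
python3 -m creep '[[0.001,0.001,0.03,0,0,0,0.2],[0.001,0.001,0.06,0,0,0,0.2],[0.001,0.001,0.092,0,0,0,0.2],[0.001,0.001,0.092,0,0,0,0.2],[0.001,0.001,0.092,0,0,0,0.9],[0.001,0.001,0.092,0,0,0,0.9],[0.001,0.001,0.092,0,0,0,0.9],[0.001,0.001,0.092,0,0,0,0.9],[0.001,0.001,0.092,0,0,0,0.9],[0.001,0.001,0.092,0,0,0,0.9],[0.001,0.001,0.092,0,0,0,0.9],[0.001,0.001,0.092,0,0,0,0.9]]' 40; python3 -c "
from g import *
st()"
```

```text
clock: 3.32
eef_pos: [0.459, -0.153, 0.18]
tcp_rot: [[-0.418, 0.908, 0.004], [0.908, 0.418, -0.002], [-0.004, 0.003, -1.0]]
force: [-1.0, 0.5, 7.9]
grip_width: 0.0354
t 3.3167 pos [ 0.459 -0.153  0.18 ] F [-1.0067  0.4635  7.9194] w 0.03538390130263244 q [ 28.8  31.4 -21.7 122.6  23.1  29.6  14.5]
tray tcp [-306.6389   38.2813  180.0106] tip [-306.8962   37.5637    7.0122]
```

```bash
python3 -m creep '[[0,0,-0.04,0,0,0,0.9],[0,0,-0.08,0,0,0,0.9],[0,0,-0.12,0,0,0,0.9],[0,0,-0.12,0,0,0,0.9]]'; python3 -c "
from g import *
st()
go(tw(-15,-48,300),down(79.66))"
```

```text
clock: 3.65
eef_pos: [0.4609, -0.1529, 0.3074]
tcp_rot: [[-0.418, 0.908, 0.016], [0.908, 0.418, -0.006], [-0.012, 0.012, -1.0]]
force: [1.5, -0.1, -4.6]
grip_width: 0.035
t 3.65 pos [ 0.4609 -0.1529  0.3074] F [ 1.4717 -0.1074 -4.5533] w 0.03500991105621289 q [ 35.5  19.2 -29.  118.5  13.5  44.4  23. ]
tray tcp [-306.2024   36.381   307.4239] tip [-306.7863   33.5324  134.4483]
row [0.1901, 0.2362, 0.0078, 0.0149, 0.0083, 0.6116]
```

```bash
python3 -m creep '[[0.19,0.236,0.008,0.015,0.008,0.612,0.9],[0.19,0.236,0.008,0.015,0.008,0.612,0.9],[0.19,0.236,0.008,0.015,0.008,0.612,0.9],[0.19,0.236,0.008,0.015,0.008,0.612,0.9],[0.19,0.236,0.008,0.015,0.008,0.612,0.9],[0.19,0.236,0.008,0.015,0.008,0.612,0.9],[0.19,0.236,0.008,0.015,0.008,0.612,0.9],[0.19,0.236,0.008,0.015,0.008,0.612,0.9],[0.19,0.236,0.008,0.015,0.008,0.612,0.9],[0.19,0.236,0.008,0.015,0.008,0.612,0.9],[0.19,0.236,0.008,0.015,0.008,0.612,0.9]]'; python3 -c "
from g import *
st(); save('top','t2'); save('scene','s2')
go(tw(-15,-48,200),down(79.66))"
```

```text
clock: 4.57
eef_pos: [0.5955, 0.1173, 0.2994]
tcp_rot: [[0.18, 0.984, -0.001], [0.984, -0.18, -0.002], [-0.002, -0.001, -1.0]]
force: [-0.6, -0.9, -3.8]
grip_width: 0.0351
t 4.5667 pos [0.5955 0.1173 0.2994] F [-0.6439 -0.8662 -3.7517] w 0.03514223060358436 q [  0.2  29.4 -22.9 102.8  14.4  50.7 -39.6]
tray tcp [-16.2888 -47.4783 299.3821] tip [-16.6224 -47.2965 126.3826]
row [0.0024, 0.0003, 0.0996, -0.0006, 0.0019, -0.0027]
```

View pics/s2.png

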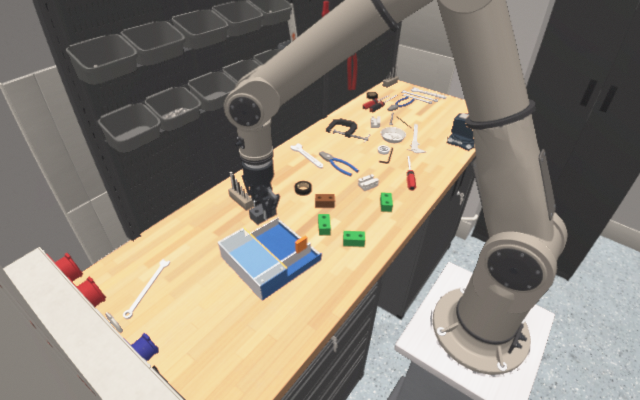

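The block is held above the tray (around pixel (262,208)). I'll lower it.

```bash
python3 -m creep '[[0.002,0,0.03,0,0.002,-0.003,0.9],[0.002,0,0.06,0,0.002,-0.003,0.9],[0.002,0,0.09,0,0.002,-0.003,0.9],[0.002,0,0.1,0,0.002,-0.003,0.9],[0.002,0,0.106,0,0.002,-0.003,0.9],[0.002,0,0.11,0,0.002,-0.003,0.9],[0.002,0,0.113,0,0.002,-0.003,0.9],[0.002,0,0.115,0,0.002,-0.003,0.9],[0.002,0,0.115,0,0.002,-0.003,0.9]]'; python3 -c "
from g import *
st()"
```

```text
clock: 5.42
eef_pos: [0.5964, 0.1181, 0.1855]
tcp_rot: [[0.179, 0.984, 0.001], [0.984, -0.179, 0.001], [0.001, 0.001, -1.0]]
force: [-0.5, 0.1, -3.9]
grip_width: 0.0353
t 5.4167 pos [0.5964 0.1181 0.1855] F [-0.4773  0.0746 -3.9077] w 0.03528761462316785 q [ -2.5  38.3 -19.6 105.8  19.3  39.1 -43.6]
tray tcp [-15.2535 -48.1728 185.5162] tip [-15.1278 -48.3455  12.5163]
```

```bash
python3 -m creep '[[0,0,0.001,0,0,0,0.9],[0,0,0.002,0,0,0,0.9],[0,0,0.003,0,0,0,0.9],[0,0,0.003,0,0,0,0.9]]'; python3 -c "
from g import *
st()"
```

```text
clock: 5.75
eef_pos: [0.5967, 0.1183, 0.1831]
tcp_rot: [[0.179, 0.984, 0.002], [0.984, -0.179, 0.001], [0.001, 0.002, -1.0]]
force: [0.2, 0.5, -0.1]
grip_width: 0.0352
t 5.75 pos [0.5967 0.1183 0.1831] F [ 0.2395  0.4577 -0.0557] w 0.03515639108337145 q [ -2.5  38.5 -19.5 105.8  19.4  38.8 -43.7]
tray tcp [-15.0706 -48.4745 183.1357] tip [-14.8976 -48.8187  10.1361]
```

```bash
python3 -m creep '[[0,0,0,0,0,0,0.42],[0,0,0,0,0,0,0.42],[0,0,0,0,0,0,0.42],[0,0,-0.03,0,0,0,0.42],[0,0,-0.06,0,0,0,0.42],[0,-0.02,-0.06,0,0,0,0.6],[0,-0.045,-0.06,0,0,0,1],[0,-0.045,-0.06,0,0,0,1],[0,-0.045,-0.06,0,0,0,1],[0,-0.045,-0.06,0,0,0,1]]'; python3 -c "
from g import *
st(); im=save('top','t3'); im2=save('scene','s3')
cv2.imwrite('pics/t3a.png',cv2.resize(im[135:245,185:290,::-1],None,fx=5,fy=5,interpolation=cv2.INTER_CUBIC))
cv2.imwrite('pics/s3a.png',cv2.resize(im2[170:300,210:330,::-1],None,fx=4,fy=4,interpolation=cv2.INTER_CUBIC))
go(tw(-15,-3,184),down(79.66))
"
```

```text
clock: 6.58
eef_pos: [0.5527, 0.1262, 0.2433]
tcp_rot: [[0.179, 0.984, 0.003], [0.984, -0.179, 0.001], [0.001, 0.003, -1.0]]
force: [-0.5, -0.2, 0.2]
grip_width: -0.0
t 6.5833 pos [0.5527 0.1262 0.2433] F [-0.4603 -0.2423  0.205 ] w -4.5901765213747184e-05 q [ -2.   30.6 -22.1 110.3  16.7  42.  -44.1]
tray tcp [-15.1144  -3.8097 243.3087] tip [-14.9065  -4.3133  70.3095]
row [0.0001, -0.0014, 0.0591, 0.0027, -0.0013, -0.0005]
```

View pics/t3a.png

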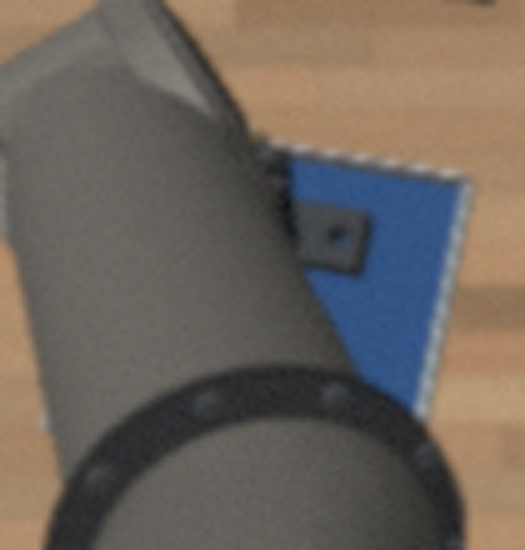

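View pics/s3a.png

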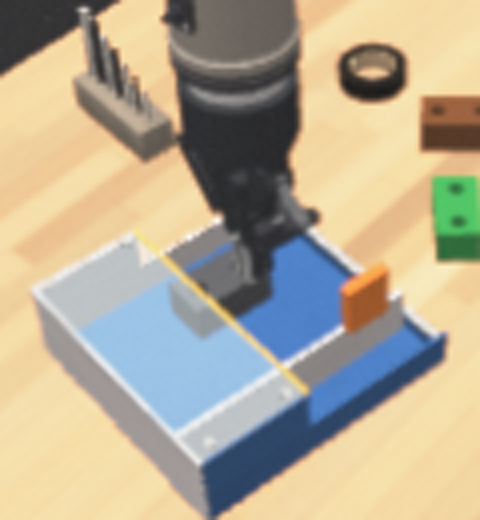

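```bash
python3 -m creep '[[0,0,0.03,0.003,-0.001,0,1],[0,0,0.057,0.003,-0.001,0,1],[0,0,0.057,0.003,-0.001,0,1],[0,0.005,0.057,0.003,-0.001,0,1],[0,0.01,0.057,0.003,-0.001,0,1],[0,0.013,0.057,0.003,-0.001,0,1],[0,0.016,0.057,0.003,-0.001,0,1],[0,0.019,0.057,0.003,-0.001,0,1],[0,0.022,0.057,0.003,-0.001,0,1],[0,0.025,0.057,0.003,-0.001,0,1],[0,0.028,0.057,0.003,-0.001,0,1],[0,0.03,0.057,0.003,-0.001,0,1],[0,0.032,0.057,0.003,-0.001,0,1]]'; python3 -c "
from g import *
st()"
```

```text
clock: 7.77
eef_pos: [0.5841, 0.1211, 0.1871]
tcp_rot: [[0.179, 0.984, -0.002], [0.984, -0.179, 0.001], [0.0, -0.002, -1.0]]
force: [-7.2, 1.6, 6.8]
grip_width: -0.0002
t 7.7667 pos [0.5841 0.1211 0.1871] F [-7.247   1.5823  6.7625] w -0.00016341439597050892 q [ -2.7  37.5 -20.  107.3  19.4  38.6 -44.4]
tray tcp [-14.5915 -35.5876 187.1164] tip [-14.5512 -35.2722  14.1167]
```

```bash
python3 -m creep '[[0,0.002,0,0,0,0,1],[0,0.004,0,0,0,0,1],[0,0.005,0,0,0,0,1],[0,0.006,0,0,0,0,1]]'; python3 -c "
from g import *
st();save('scene','s4')
im2=save('scene','s4')
cv2.imwrite('pics/s4a.png',cv2.resize(im2[170:300,210:330,::-1],None,fx=4,fy=4,interpolation=cv2.INTER_CUBIC))"
```

```text
clock: 8.1
eef_pos: [0.5901, 0.1199, 0.1873]
tcp_rot: [[0.179, 0.984, -0.002], [0.984, -0.179, 0.001], [0.0, -0.002, -1.0]]
force: [-3.7, 0.3, 1.6]
grip_width: 0.0001
t 8.1 pos [0.5901 0.1199 0.1873] F [-3.6853  0.3315  1.6237] w 6.040159565557645e-05 q [ -2.5  37.9 -20.  106.5  19.3  39.  -44.1]
tray tcp [-14.6291 -41.7511 187.3428] tip [-14.5658 -41.4631  14.343 ]
```

View pics/s4a.png

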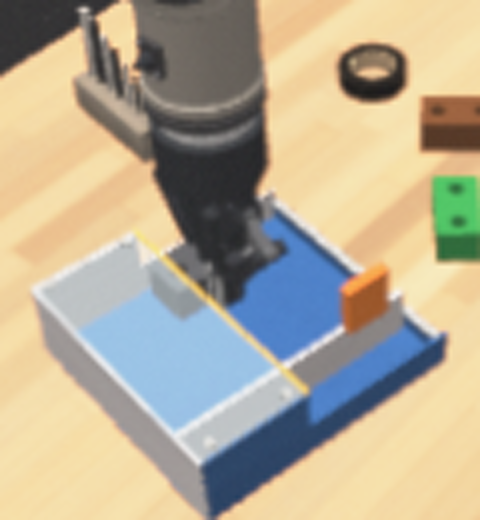

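```bash
python3 -m creep '[[0,0.001,0,0,0,0,1],[0,0.002,0,0,0,0,1],[0,0.003,0,0,0,0,1],[0,0.003,0,0,0,0,1]]'; python3 -c "
from g import *
st()"
python3 -m creep '[[0,0.001,0,0,0,0,1],[0,0.002,0,0,0,0,1],[0,0.002,0,0,0,0,1]]'; python3 -c "
from g import *
st()"
```

```text
clock: 8.53
eef_pos: [0.5933, 0.1194, 0.1872]
tcp_rot: [[0.18, 0.984, -0.001], [0.984, -0.18, 0.001], [0.0, -0.001, -1.0]]
force: [-4.1, 1.6, 1.9]
grip_width: -0.0002
t 8.5333 pos [0.5933 0.1194 0.1872] F [-4.1032  1.6163  1.9183] w -0.00017609807613728085 q [ -2.4  38.1 -19.9 106.1  19.3  39.2 -43.9]
tray tcp [-14.6028 -44.9537 187.2125] tip [-14.5244 -44.6946  14.2127]
clock: 8.78
eef_pos: [0.5955, 0.119, 0.1872]
tcp_rot: [[0.18, 0.984, -0.001], [0.984, -0.18, 0.001], [0.001, -0.001, -1.0]]
force: [-4.5, 0.6, 1.7]
grip_width: 0.0004
t 8.7833 pos [0.5955 0.119  0.1872] F [-4.4713  0.607   1.7436] w 0.0004074681665345997 q [ -2.3  38.2 -19.9 105.8  19.3  39.4 -43.7]
tray tcp [-14.5873 -47.1575 187.222 ] tip [-14.4891 -46.9397  14.2222]
```

```bash
python3 -m creep '[[0,0.001,0,0,0,0,1],[0,0.002,0,0,0,0,1],[0,0.002,0,0,0,0,1]]'; python3 -c "
from g import *
st()
im2=save('scene','s5')
cv2.imwrite('pics/s5a.png',cv2.resize(im2[190:300,210:330,::-1],None,fx=5,fy=5,interpolation=cv2.INTER_CUBIC))"
```

```text
clock: 9.03
eef_pos: [0.5964, 0.119, 0.1872]
tcp_rot: [[0.179, 0.984, -0.004], [0.984, -0.179, 0.0], [-0.0, -0.004, -1.0]]
force: [-8.9, 0.8, 6.7]
grip_width: 0.0
t 9.0333 pos [0.5964 0.119  0.1872] F [-8.8902  0.7706  6.693 ] w 3.193298864610616e-05 q [ -2.3  38.3 -20.  105.6  19.2  39.6 -43.6]
tray tcp [-14.404  -48.1126 187.1581] tip [-14.4651 -47.4218  14.1595]
```

View pics/s5a.png

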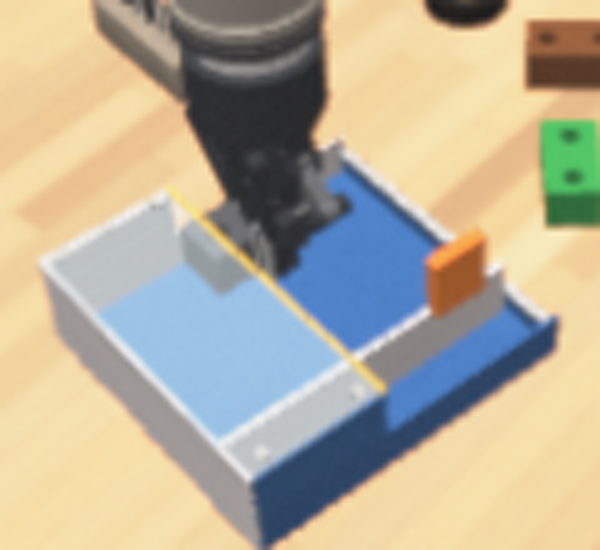

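```bash
python3 -m creep '[[0,0.001,0,0,0,0,1],[0,0.002,0,0,0,0,1],[0,0.002,0,0,0,0,1]]'; python3 -c "
from g import *
st()"
```

```text
clock: 9.33
eef_pos: [0.597, 0.1191, 0.1872]
tcp_rot: [[0.179, 0.984, -0.008], [0.984, -0.179, -0.0], [-0.002, -0.007, -1.0]]
force: [-10.4, 1.6, 9.1]
grip_width: -0.0001
t 9.3333 pos [0.597  0.1191 0.1872] F [-10.4351   1.5745   9.1159] w -0.00010305764963939698 q [ -2.2  38.4 -20.  105.4  19.2  39.9 -43.5]
tray tcp [-14.2159 -48.656  187.1513] tip [-14.499  -47.3648  14.1563]
```

```bash
python3 -m creep '[[0,-0.006,0,0,0,0,1],[0,-0.006,-0.03,0,0,0,1],[0,-0.006,-0.075,0,0,0,1],[0,-0.006,-0.075,0,0,0,1]]'; python3 -c "
from g import *
st(); R=down(79.66,40)
tipw=tw(-68.4,-75,12.9)-R[:,2]*.06
go(tipw-R[:,2]*.173,R)"
```

```text
clock: 9.67
eef_pos: [0.5948, 0.1209, 0.2688]
tcp_rot: [[0.179, 0.984, 0.004], [0.984, -0.179, 0.003], [0.003, 0.004, -1.0]]
force: [1.4, 0.7, -0.1]
grip_width: 0.0001
t 9.6667 pos [0.5948 0.1209 0.2688] F [ 1.3615  0.6753 -0.1213] w 0.00010147771311192561 q [ -0.4  31.7 -22.6 104.   15.9  47.2 -41.1]
tray tcp [-12.8627 -46.1571 268.8116] tip [-12.3055 -46.8006  95.8137]
row [-0.2056, 0.0285, 0.0769, 0.0035, 0.6949, 0.0015]
```

```bash
python3 -m creep '[[-0.04,0.005,0.01,0,0.12,0,1],[-0.08,0.01,0.025,0,0.24,0,1],[-0.12,0.016,0.04,0.001,0.36,0,1],[-0.16,0.022,0.055,0.002,0.48,0,1],[-0.19,0.026,0.07,0.003,0.6,0.001,1],[-0.206,0.028,0.077,0.003,0.695,0.001,1],[-0.206,0.028,0.077,0.003,0.695,0.001,1],[-0.206,0.028,0.077,0.003,0.695,0.001,1]]'; python3 -c "
from g import *
st(); R=down(79.66,40)
tipw=tw(-68.4,-75,12.9)
go(tipw-R[:,2]*.173,R)
im2=save('scene','s6'); save('top','t6')
cv2.imwrite('pics/s6a.png',cv2.resize(im2[150:300,190:340,::-1],None,fx=4,fy=4,interpolation=cv2.INTER_CUBIC))"
```

```text
clock: 10.33
eef_pos: [0.5853, -0.094, 0.1876]
tcp_rot: [[0.149, 0.981, 0.122], [0.751, -0.193, 0.632], [0.643, -0.003, -0.766]]
force: [0.6, 1.0, 0.4]
grip_width: -0.0002
t 10.3333 pos [ 0.5853 -0.094   0.1876] F [0.6465 1.011  0.3742] w -0.00018854903533729203 q [ 48.   50.1 -49.4 106.   -7.4  36.5   6. ]
tray tcp [-225.9838  -75.4099  187.6236] tip [-114.7057  -76.4975   55.166 ]
row [0.0084, -0.0009, 0.0621, 0.0063, -0.0006, -0.0122]
```

View pics/s6a.png

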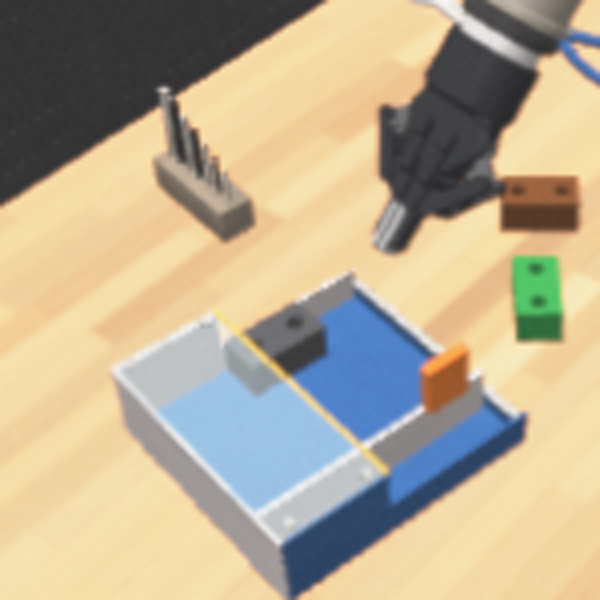

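View pics/t6.png

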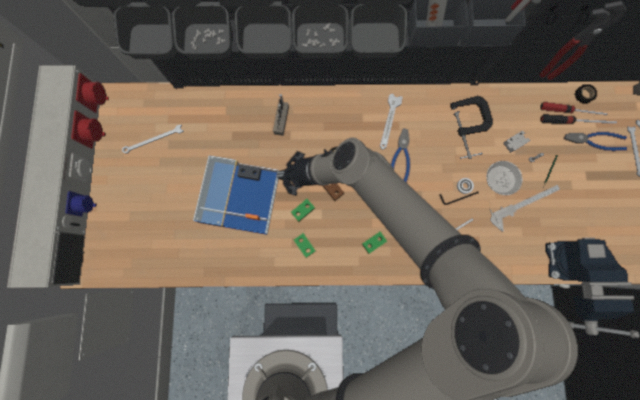

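The dark block lies flush along the far wall (crop pixel (285,335)), and the leaning tool is clear of the lip. Going down behind it.

```bash
python3 -m creep '[[0.008,-0.001,0.02,0.006,0,-0.012,1],[0.008,-0.001,0.04,0.006,0,-0.012,1],[0.008,-0.001,0.055,0.006,0,-0.012,1],[0.008,-0.001,0.062,0.006,0,-0.012,1],[0.008,-0.001,0.062,0.006,0,-0.012,1]]'; python3 -c "
from g import *
st(); R=down(79.66,40)
tipw=tw(-8.4,-75,13.5)
go(tipw-R[:,2]*.173,R)
"
```

```text
clock: 10.85
eef_pos: [0.5936, -0.0379, 0.1494]
tcp_rot: [[0.121, 0.987, 0.108], [0.757, -0.162, 0.633], [0.642, 0.005, -0.767]]
force: [0.7, -0.4, -0.1]
grip_width: -0.0002
t 10.85 pos [ 0.5936 -0.0379  0.1494] F [ 0.7261 -0.3556 -0.1146] w -0.00023115194290386102 q [ 41.9  53.4 -48.  106.8  -6.5  30.5   5. ]
tray tcp [-169.2296  -73.4376  149.3743] tip [-58.2309 -72.151   16.6843]
row [0.0359, 0.0024, 0.0344, -0.0074, 0.0014, 0.0169]
```

```bash
python3 -m creep '[[0.002,0,0.002,-0.003,0,0.008,1],[0.004,0.001,0.004,-0.007,0.001,0.017,1],[0.006,0.001,0.006,-0.007,0.001,0.017,1],[0.009,0.001,0.009,-0.007,0.001,0.017,1],[0.012,0.001,0.012,-0.007,0.001,0.017,1],[0.015,0.002,0.015,-0.007,0.001,0.017,1],[0.018,0.002,0.018,-0.007,0.001,0.017,1],[0.021,0.002,0.021,-0.007,0.001,0.017,1],[0.024,0.002,0.023,-0.007,0.001,0.017,1],[0.027,0.002,0.026,-0.007,0.001,0.017,1],[0.03,0.002,0.029,-0.007,0.001,0.017,1],[0.033,0.002,0.032,-0.007,0.001,0.017,1],[0.036,0.002,0.034,-0.007,0.001,0.017,1]]'; python3 -c "
from g import *
st(); R=down(79.66,40)
tipw=tw(21.6,-75,13.5)
go(tipw-R[:,2]*.173,R)
im2=save('scene','s7'); 
cv2.imwrite('pics/s7a.png',cv2.resize(im2[150:300,190:340,::-1],None,fx=4,fy=4,interpolation=cv2.INTER_CUBIC))"
```

```text
clock: 11.93
eef_pos: [0.6041, 0.0092, 0.1471]
tcp_rot: [[0.139, 0.983, 0.117], [0.755, -0.182, 0.63], [0.641, 0.001, -0.768]]
force: [-0.6, -2.3, -2.7]
grip_width: 0.0001
t 11.9333 pos [0.6041 0.0092 0.1471] F [-0.5737 -2.3333 -2.6717] w 0.00013056058571222888 q [ 36.9  53.3 -47.5 106.8  -7.6  26.8   1.4]
tray tcp [-121.091   -75.3185  147.111 ] tip [-10.2198 -75.6925  14.3088]
row [0.0235, -0.0004, 0.021, 0.0022, 0.0025, -0.0009]
```

View pics/s7a.png

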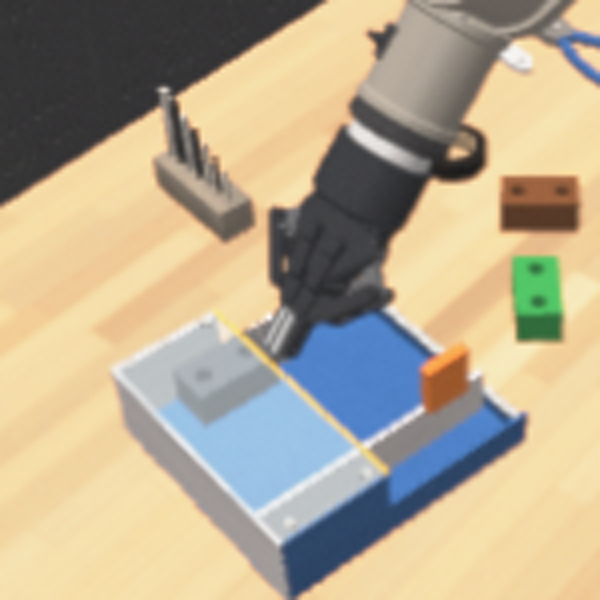

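```bash
python3 -m creep '[[0.002,0,0.002,0.002,0.002,0,1],[0.005,0,0.004,0.002,0.002,0,1],[0.008,0,0.007,0.002,0.002,0,1],[0.011,0,0.01,0.002,0.002,0,1],[0.014,0,0.012,0.002,0.002,0,1],[0.017,0,0.014,0.002,0.002,0,1],[0.019,0,0.016,0.002,0.002,0,1],[0.021,0,0.018,0.002,0.002,0,1],[0.022,0,0.019,0.002,0.002,0,1]]'; python3 -c "
from g import *
st(); R=down(79.66,40)
tipw=tw(27.6,-75,13.5)
go(tipw-R[:,2]*.173,R)
im2=save('scene','s8'); 
cv2.imwrite('pics/s8a.png',cv2.resize(im2[190:300,210:330,::-1],None,fx=5,fy=5,interpolation=cv2.INTER_CUBIC))"
```

```text
clock: 12.73
eef_pos: [0.6094, 0.0396, 0.147]
tcp_rot: [[0.137, 0.984, 0.115], [0.753, -0.179, 0.633], [0.643, -0.0, -0.766]]
force: [-1.0, -3.7, 1.0]
grip_width: -0.0001
t 12.7333 pos [0.6094 0.0396 0.147 ] F [-1.046  -3.6944  1.0291] w -7.186318744937576e-05 q [ 33.8  53.4 -47.3 106.5  -8.1  25.3  -0.3]
tray tcp [-90.2068 -75.0931 147.0075] tip [ 21.101  -74.9854  14.5705]
row [0.0044, -0.0001, 0.005, -0.0006, -0.0008, 0.0005]
```

View pics/s8a.png

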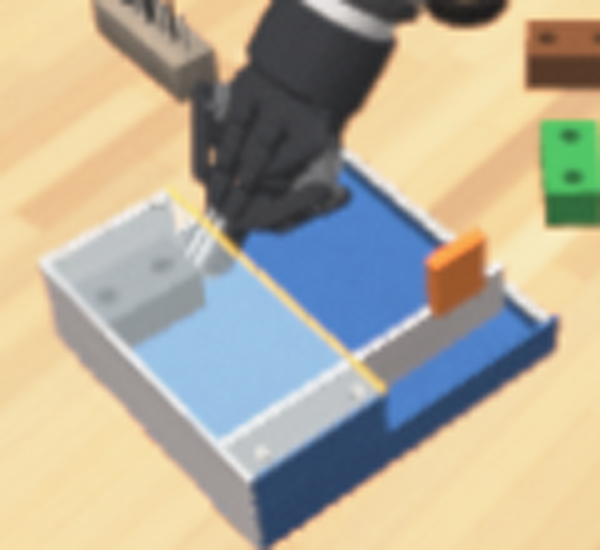

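Nearly home, with about 3 to 4 N of sliding force. From here I go in fine steps.

```bash
for i in 1; do python3 -m creep '[[0.001,0,0.001,0,0,0,1],[0.0015,0,0.0013,0,0,0,1],[0.0025,0,0.002,0,0,0,1],[0.0025,0,0.002,0,0,0,1]]' >/dev/null; done;  python3 -c "
from g import *
st()"; python3 -m creep '[[0.0007,0,0.0006,0,0,0,1],[0.0015,0,0.0013,0,0,0,1],[0.0015,0,0.0013,0,0,0,1]]'>/dev/null; python3 -c "
from g import *
st()"
```

```text
t 13.1167 pos [0.61   0.043  0.1471] F [-0.4858 -1.8787 -0.7579] w 0.00016846619281879143 q [ 33.4  53.4 -47.3 106.5  -8.2  25.1  -0.5]
tray tcp [-86.7276 -75.0733 147.0945] tip [ 24.6116 -74.9536  14.6839]
t 13.3667 pos [0.6103 0.0452 0.1471] F [-0.7985 -2.0331 -0.7008] w 0.00016767483921742207 q [ 33.2  53.4 -47.3 106.5  -8.2  25.   -0.6]
tray tcp [-84.493  -74.9782 147.0557] tip [ 26.865  -74.8291  14.661 ]
```

```bash
python3 -m creep '[[0.0007,0,0.0006,0,0,0,1],[0.0015,0,0.0013,0,0,0,1],[0.0015,0,0.0013,0,0,0,1]]'>/dev/null; python3 -c "
from g import *
st()";  python3 -m creep '[[0.0007,0,0.0006,0,0,0,1],[0.0015,0,0.0013,0,0,0,1],[0.0015,0,0.0013,0,0,0,1]]'>/dev/null; python3 -c "
from g import *
st()"
```

```text
t 13.6167 pos [0.6106 0.0475 0.1471] F [-0.4317 -2.0138 -0.637 ] w -6.409111253995981e-05 q [ 33.   53.4 -47.3 106.5  -8.2  24.8  -0.7]
tray tcp [-82.198  -74.9059 147.0657] tip [ 29.1822 -74.7343  14.6896]
t 13.8667 pos [0.611  0.0487 0.147 ] F [-2.1737 -6.6742  4.1269] w -0.0004343680853728507 q [ 32.8  53.4 -47.2 106.4  -8.2  24.8  -0.8]
tray tcp [-80.9556 -75.0165 147.0228] tip [ 30.2956 -74.863   14.5383]
```

```bash
python3 -m creep '[[0.0007,0,0.0006,0,0,0,1],[0.0015,0,0.0013,0,0,0,1],[0.0015,0,0.0013,0,0,0,1],[0.0015,0,0.0013,0,0,0,1]]'>/dev/null; python3 -c "
from g import *
st()
im2=save('scene','s9'); im=save('top','t9')
cv2.imwrite('pics/s9a.png',cv2.resize(im2[210:300,210:330,::-1],None,fx=6,fy=6,interpolation=cv2.INTER_CUBIC))
cv2.imwrite('pics/t9a.png',cv2.resize(im[145:245,185:290,::-1],None,fx=6,fy=6,interpolation=cv2.INTER_CUBIC))"
```

```text
t 14.2 pos [0.6111 0.049  0.147 ] F [ -6.2586 -13.174    9.1209] w 0.0004087543000323705 q [ 32.7  53.3 -47.1 106.4  -8.2  24.8  -0.9]
tray tcp [-80.5954 -75.0864 147.0489] tip [ 30.4104 -74.9292  14.3587]
```

View pics/s9a.png

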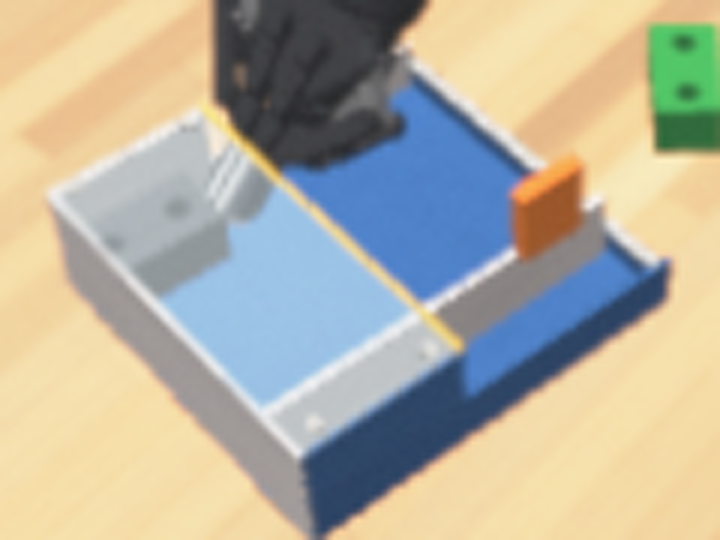

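View pics/t9a.png

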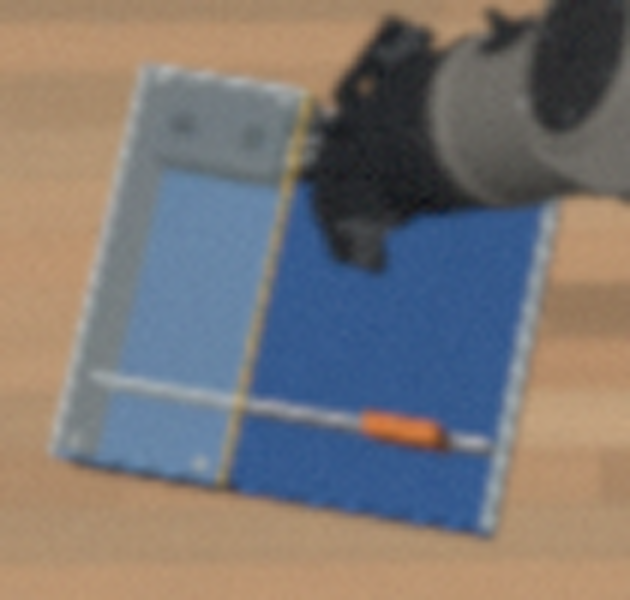

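It's home against the end wall: force is rising with no more travel. I'll back off and check the y seat against the model.

```bash
python3 -m creep '[[-0.004,0,-0.003,0,0,0,1],[-0.011,0,-0.009,0,0,0,1],[-0.011,0,-0.04,0,0,0,1],[-0.011,0,-0.08,0,0,0,1],[-0.011,0,-0.08,0,0,0,1]]'>/dev/null; python3 -c "
from g import *
from ov import *
import ov
st()
im2=save('scene','s10'); im=save('top','t10')
p=[TR[0],TR[1],YAW]
A=cv2.resize(im[145:245,185:290,::-1],None,fx=6,fy=6,interpolation=cv2.INTER_CUBIC)
B=cv2.resize(im2[210:300,210:330,::-1],None,fx=6,fy=6,interpolation=cv2.INTER_CUBIC)
cv2.imwrite('pics/t10a.png',A);cv2.imwrite('pics/s10a.png',B)
s=box(64,36,33,3,68,-77)+[((100,-95,3),(100,95,3)),((18,-98,61),(18,98,61)),((103,-98,64),(103,98,64)),((103,-98,64),(18,-98,64))]
lines(A,'top',(185,145),6,p,s,(0,255,255)); lines(B,'scene',(210,210),6,p,s,(0,0,255))
cv2.imwrite('pics/t10b.png',A);cv2.imwrite('pics/s10b.png',B)
go([.5146,-.3109,.30],down(69.2))"
```

```text
t 14.7167 pos [ 0.6023 -0.0143  0.2051] F [ 0.9032 -0.7307  0.4498] w -5.456930103472088e-05 q [ 40.5  48.2 -49.8 106.4  -9.   32.5   0.9]
tray tcp [-144.5129  -77.7536  205.0917] tip [-33.6576 -79.034   72.2818]
row [-0.1755, -0.0304, -0.2742, -0.0617, -0.6948, 0.1738]
```

View pics/t10b.png

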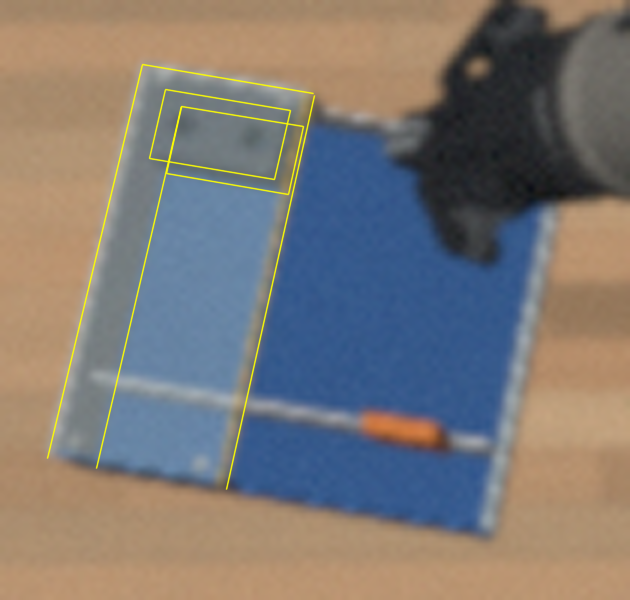

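View pics/s10b.png

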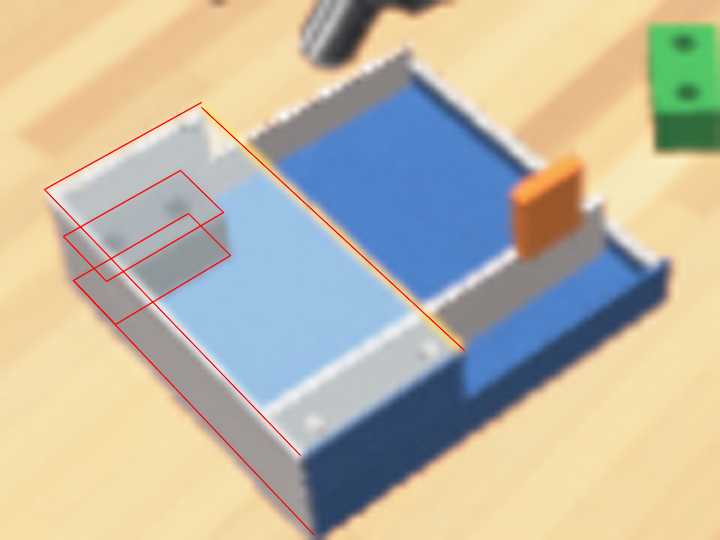

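View pics/s10a.png

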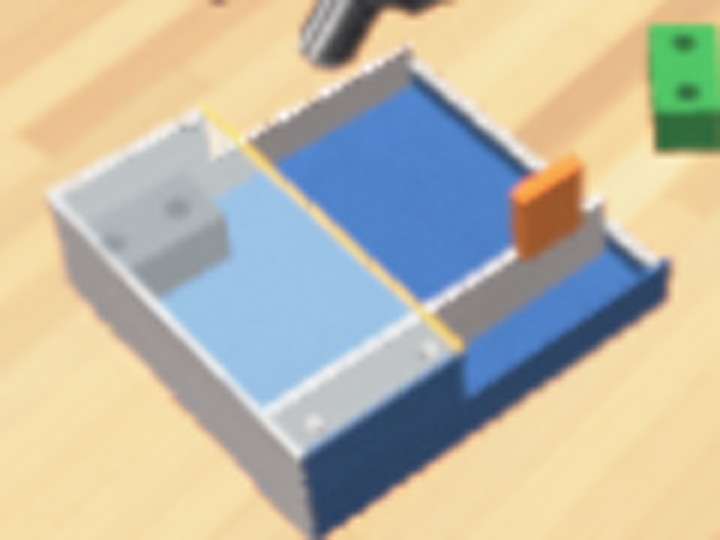

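```bash
python3 - <<'E'
from g import *
a=cv2.imread('pics/t10.png'); cv2.imwrite('pics/t10c.png',cv2.resize(a[150:185,203:245],None,fx=16,fy=16,interpolation=cv2.INTER_CUBIC))
# boundary: scan along tray y at several tray x, z=3 and z=33 lines
for cam in('top','scene'):
  im=cv2.imread('pics/%s10.png'%cam[0]).astype(float)
  m=im[:,:,0]-im[:,:,2]  # blue-red
  for z,xs in ((3,(45,60,75,90)),):
    for x in xs:
      ys=np.arange(-72,-45,1.); v=[]
      for y in ys:
        u=proj(cam,tw(x,y,z)); v.append(cv2.getRectSubPix(m.astype(np.float32),(1,1),(float(u[0]),float(u[1])))[0,0])
      v=np.array(v); th=(v.min()+v.max())/2; i=np.argmax(v>th); print(cam,x,'edge y',ys[i-1]+(th-v[i-1])/(v[i]-v[i-1]), v.round(0).astype(int)[::2])
E
```

```text
top 45 edge y -60.99860409228131 [10  9  8 10 14 27 41 50 55 56 56 58 59 60]
top 60 edge y -60.580989956855774 [13 13 12 13 16 28 41 53 58 61 61 62 63 62]
top 75 edge y -60.65348908305168 [13 13 13 14 18 29 42 55 58 60 61 61 61 60]
top 90 edge y -60.849971905350685 [15 15 16 16 21 31 44 54 60 61 60 60 60 61]
scene 45 edge y -58.81474584341049 [11 10 10 11 12 17 31 50 65 72 74 74 75 75]
scene 60 edge y -58.90887821465731 [11 10 10 10 12 18 32 51 66 72 75 75 75 74]
scene 75 edge y -58.95778704062104 [ 9  9  8  9 10 16 29 43 56 61 61 64 62 66]
scene 90 edge y -44.235153555870056 [-7 -8 -8 -8 -8 -8 -8 -7 -7 -8 -8 -7 -7 -7]
```

View pics/t10c.png

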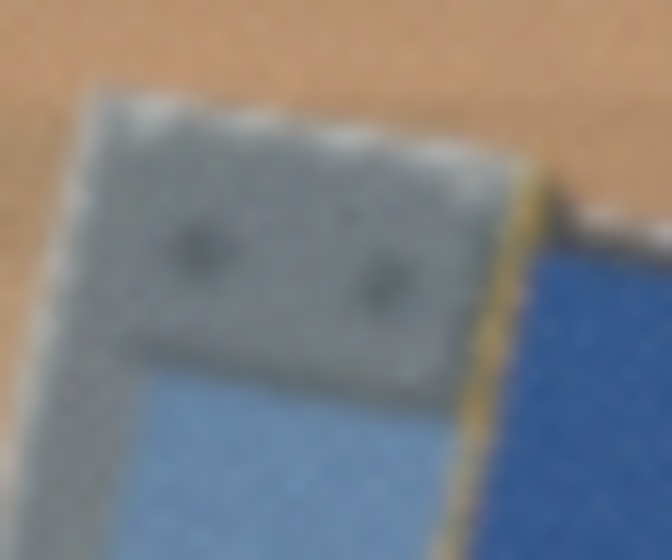

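```bash
python3 -m creep '[[-0.03,-0.005,-0.05,-0.01,-0.12,0.03,0.4],[-0.06,-0.01,-0.1,-0.02,-0.24,0.06,0.4],[-0.09,-0.016,-0.15,-0.03,-0.36,0.09,0.4],[-0.12,-0.02,-0.2,-0.04,-0.48,0.12,0.4],[-0.15,-0.025,-0.25,-0.05,-0.6,0.15,0.3],[-0.176,-0.03,-0.274,-0.062,-0.695,0.174,0.3],[-0.176,-0.03,-0.274,-0.062,-0.695,0.174,0.3],[-0.176,-0.03,-0.274,-0.062,-0.695,0.174,0.3],[-0.176,-0.03,-0.274,-0.062,-0.695,0.174,0.3],[-0.176,-0.03,-0.274,-0.062,-0.695,0.174,0.3],[-0.176,-0.03,-0.274,-0.062,-0.695,0.174,0.3]]'>/dev/null; python3 -c "
from g import *
st(); 
go([.515,-.311,.26],down(69.5))
im2=save('scene','s11'); im=save('top','t11')
cv2.imwrite('pics/s11a.png',cv2.resize(im2[120:240,290:430,::-1],None,fx=5,fy=5,interpolation=cv2.INTER_CUBIC))
for u,v in ((391,184),(407,186)): print(at_z('top',u,v,.01))"
```

```text
t 15.7333 pos [ 0.5151 -0.3096  0.2984] F [-0.6435  0.009   0.0344] w 0.060165678786209736 q [ 40.8  28.7 -20.7 103.8  12.7  49.9  -6.5]
tray tcp [-450.6742  -45.0644  298.417 ] tip [-450.3905  -44.828   125.4174]
row [-0.0014, 0.0004, 0.0384, -0.0016, -0.0014, -0.0037]
[ 0.588  -0.3164  0.01  ]
[ 0.5813 -0.3645  0.01  ]
```

View pics/s11a.png

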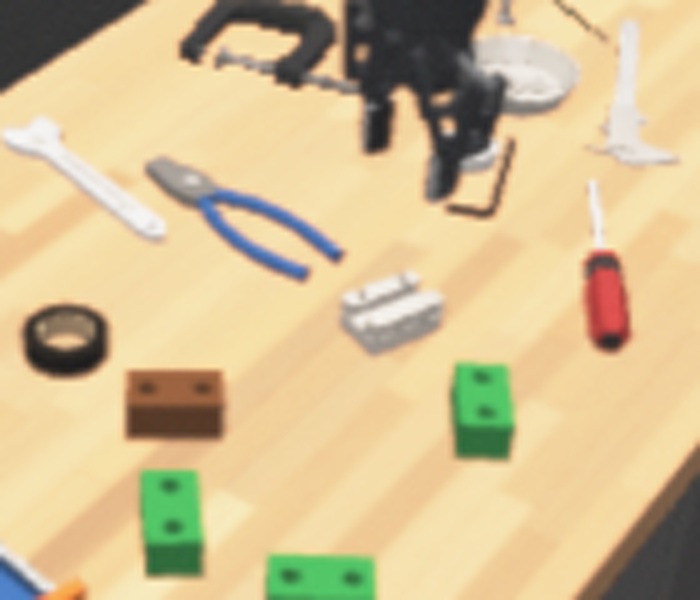

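View pics/t11.png

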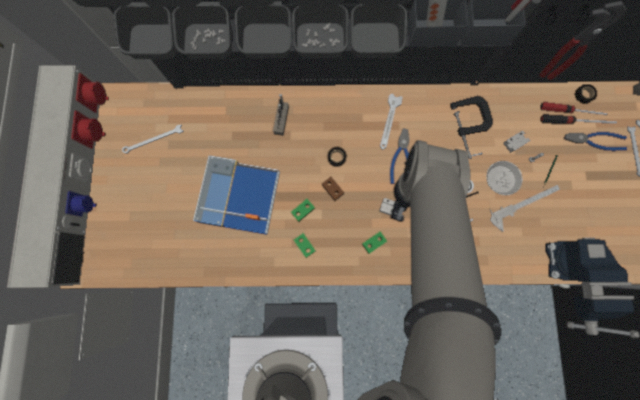

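```bash
python3 -m creep '[[-0.001,0,0.03,-0.002,-0.001,-0.004,0.28],[-0.001,0,0.06,-0.002,-0.001,-0.004,0.28],[-0.001,0,0.09,-0.002,-0.001,-0.004,0.28],[-0.001,0,0.11,-0.002,-0.001,-0.004,0.28],[-0.001,0,0.118,-0.002,-0.001,-0.004,0.28],[-0.001,0,0.118,-0.002,-0.001,-0.004,0.9],[-0.001,0,0.118,-0.002,-0.001,-0.004,0.9],[-0.001,0,0.118,-0.002,-0.001,-0.004,0.9],[-0.001,0,0.118,-0.002,-0.001,-0.004,0.9],[-0.001,0,0.118,-0.002,-0.001,-0.004,0.9],[-0.001,0,0.118,-0.002,-0.001,-0.004,0.9],[-0.001,0,0.118,-0.002,-0.001,-0.004,0.9]]' 35 ; python3 -c "
from g import *
print(proj('scene',[.515,-.31,.125]));st()"
```

```text
clock: 16.83
eef_pos: [0.5151, -0.3097, 0.1811]
tcp_rot: [[0.348, 0.937, 0.001], [0.937, -0.348, -0.0], [0.0, 0.001, -1.0]]
force: [-0.4, 1.0, -2.5]
grip_width: 0.0393
[370.1606 155.2295]
t 16.8333 pos [ 0.5151 -0.3097  0.1811] F [-0.4405  0.9595 -2.5087] w 0.03925372037895778 q [ 38.2  38.  -17.5 106.9  17.6  37.7 -10.2]
tray tcp [-450.7573  -45.0776  181.0725] tip [-450.7571  -45.2944    8.0727]
```

```bash
python3 -m creep '[[0,0,-0.04,0,0,0,0.9],[0,0,-0.08,0,0,0,0.9],[0,0,-0.12,0,0,0,0.9],[0,0,-0.12,0,0,0,0.9]]'>/dev/null; python3 -c "
from g import *
st()
go(tw(-15,-35,300),down(79.66))"
```

```text
t 17.1667 pos [ 0.5177 -0.3107  0.3094] F [ 1.378  -0.2017 -0.898 ] w 0.038958943924775065 q [ 41.1  28.  -21.1 103.3  12.8  50.2  -6.3]
tray tcp [-451.2373  -47.7766  309.4072] tip [-451.9211  -50.1948  136.4255]
row [0.4273, -0.089, 0.0075, 0.0143, 0.0027, -0.1758]
```

```bash
python3 -m creep '[[0.427,-0.089,0.007,0.014,0.003,-0.176,0.9],[0.427,-0.089,0.007,0.014,0.003,-0.176,0.9],[0.427,-0.089,0.007,0.014,0.003,-0.176,0.9],[0.427,-0.089,0.007,0.014,0.003,-0.176,0.9],[0.427,-0.089,0.007,0.014,0.003,-0.176,0.9],[0.427,-0.089,0.007,0.014,0.003,-0.176,0.9],[0.427,-0.089,0.007,0.014,0.003,-0.176,0.9],[0.427,-0.089,0.007,0.014,0.003,-0.176,0.9],[0.427,-0.089,0.007,0.014,0.003,-0.176,0.9],[0.427,-0.089,0.007,0.014,0.003,-0.176,0.9],[0.427,-0.089,0.007,0.014,0.003,-0.176,0.9],[0.427,-0.089,0.007,0.014,0.003,-0.176,0.9],[0.427,-0.089,0.007,0.014,0.003,-0.176,0.9],[0.427,-0.089,0.007,0.014,0.003,-0.176,0.9]]'>/dev/null; python3 -c "
from g import *
st()
im2=save('scene','s12')
cv2.imwrite('pics/s12a.png',cv2.resize(im2[150:300,190:340,::-1],None,fx=4,fy=4,interpolation=cv2.INTER_CUBIC))
go(tw(-15,-35,188),down(79.66))"
```

```text
t 18.3333 pos [0.5833 0.1192 0.3002] F [ 0.4257  0.136  -3.0228] w 0.039255766060087176 q [  3.5  29.2 -27.7 104.2  17.1  50.8 -42.6]
tray tcp [-16.5639 -35.1326 300.1541] tip [-16.771  -35.1339 127.1542]
row [0.0023, -0.0003, 0.1122, 0.0001, 0.0013, -0.0022]
```

View pics/s12a.png

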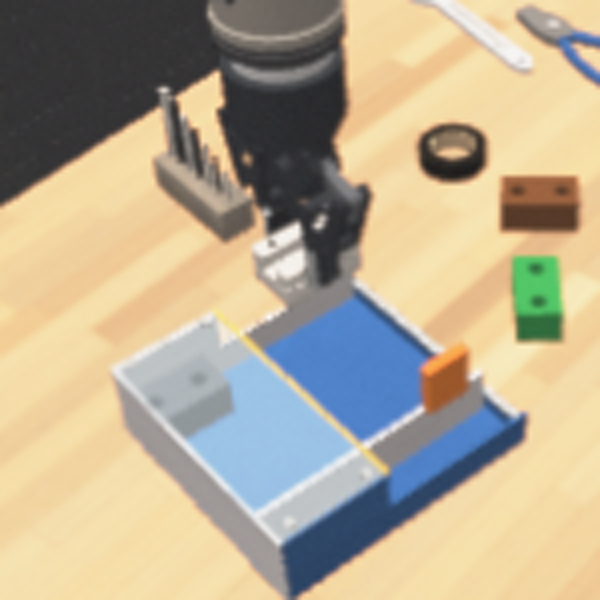

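The bright block is held squarely and the dark one is still home. Lowering.

```bash
python3 -m creep '[[0.002,0,0.03,0,0.001,-0.002,0.9],[0.002,0,0.06,0,0.001,-0.002,0.9],[0.002,0,0.09,0,0.001,-0.002,0.9],[0.002,0,0.103,0,0.001,-0.002,0.9],[0.002,0,0.109,0,0.001,-0.002,0.9],[0.002,0,0.112,0,0.001,-0.002,0.9],[0.002,0,0.114,0,0.001,-0.002,0.9],[0.002,0,0.116,0,0.001,-0.002,0.9],[0.002,0,0.117,0,0.001,-0.002,0.9],[0.002,0,0.117,0,0.001,-0.002,0.9]]'>/dev/null; python3 -c "
from g import *
st()"
```

```text
t 19.2167 pos [0.5841 0.1205 0.184 ] F [ 0.9158  0.453  -1.693 ] w 0.03894243986166694 q [  0.   38.4 -23.6 107.2  23.2  39.1 -47.6]
tray tcp [-15.1796 -35.6627 184.0083] tip [-15.1431 -35.9063  11.0085]
```

```bash
python3 -m creep '[[0,0,0,0,0,0,0.36],[0,0,0,0,0,0,0.36],[0,0,0,0,0,0,0.36],[0,0,-0.03,0,0,0,0.36],[0,0,-0.07,0,0,0,0.36],[0,0,-0.085,0,0,0,0.36],[0,0,-0.085,0,0,0,1]]'>/dev/null; python3 -c "
from g import *
st(); R=down(79.66,40)
tipw=tw(-68.4,-35,13.5)-R[:,2]*.06
go(tipw-R[:,2]*.173,R)"
```

```text
t 19.8 pos [0.5856 0.1213 0.2737] F [ 0.2905 -0.3677  0.0721] w 0.04375520310591701 q [  2.8  31.3 -27.1 105.   18.8  47.6 -44. ]
tray tcp [-14.0714 -37.0278 273.7288] tip [-13.4573 -38.5579 100.7367]
row [-0.2044, -0.0027, 0.081, 0.0086, 0.6946, 0.0028]
```

```bash
python3 -m creep '[[-0.04,0,0.01,0.001,0.12,0,1],[-0.08,-0.001,0.025,0.003,0.24,0,1],[-0.12,-0.001,0.04,0.005,0.36,0.001,1],[-0.16,-0.002,0.055,0.007,0.48,0.002,1],[-0.19,-0.002,0.07,0.008,0.6,0.003,1],[-0.204,-0.003,0.081,0.009,0.695,0.003,1],[-0.204,-0.003,0.081,0.009,0.695,0.003,1],[-0.204,-0.003,0.081,0.009,0.695,0.003,1],[-0.204,-0.003,0.081,0.009,0.695,0.003,1]]'>/dev/null; python3 -c "
from g import *
st(); R=down(79.66,40)
tipw=tw(-66,-35,14)
go(tipw-R[:,2]*.173,R)
im2=save('scene','s13'); im=save('top','t13')
cv2.imwrite('pics/s13a.png',cv2.resize(im2[190:300,210:330,::-1],None,fx=5,fy=5,interpolation=cv2.INTER_CUBIC))
cv2.imwrite('pics/t13a.png',cv2.resize(im[145:245,185:290,::-1],None,fx=6,fy=6,interpolation=cv2.INTER_CUBIC))"
```

```text
t 20.55 pos [ 0.5464 -0.0787  0.1913] F [0.4684 0.2231 0.6756] w -8.4840399318179e-05 q [ 51.8  49.7 -54.  111.4  -3.6  33.8   2.7]
tray tcp [-217.8879  -34.4052  191.3347] tip [-106.5427  -34.2428   58.9292]
row [0.0023, 0.0006, 0.0605, -0.0009, -0.0011, -0.0028]
```

View pics/s13a.png

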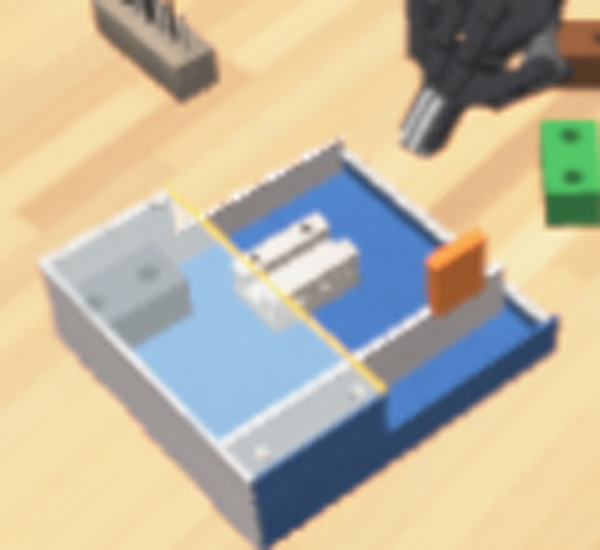

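View pics/t13a.png

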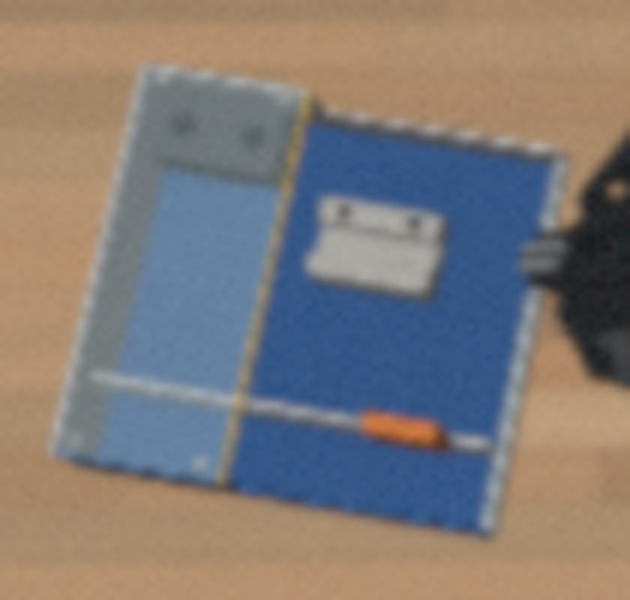

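```bash
python3 -m creep '[[0.002,0.001,0.02,-0.001,-0.001,-0.003,1],[0.002,0.001,0.04,-0.001,-0.001,-0.003,1],[0.002,0.001,0.055,-0.001,-0.001,-0.003,1],[0.002,0.001,0.0605,-0.001,-0.001,-0.003,1],[0.002,0.001,0.0605,-0.001,-0.001,-0.003,1]]'>/dev/null; python3 -c "
from g import *
st(); R=down(79.66,40)
tipw=tw(15,-35,13)
go(tipw-R[:,2]*.173,R)
"
```

```text
t 21.0667 pos [ 0.5553 -0.0328  0.1488] F [-0.0003  0.8116  0.2591] w -0.00023065188387615845 q [ 45.4  53.2 -51.4 112.   -2.3  27.2   1.4]
tray tcp [-171.1152  -34.8479  148.7608] tip [-60.2927 -34.05    15.9198]
row [0.0554, 0.0011, 0.0505, -0.0046, 0.0028, 0.0126]
```

```bash
python3 -m creep '[[0.003,0,0.003,-0.002,0.001,0.006,1],[0.006,0,0.006,-0.005,0.003,0.013,1],[0.009,0.001,0.009,-0.005,0.003,0.013,1],[0.012,0.001,0.012,-0.005,0.003,0.013,1],[0.015,0.001,0.015,-0.005,0.003,0.013,1],[0.018,0.001,0.017,-0.005,0.003,0.013,1],[0.021,0.001,0.02,-0.005,0.003,0.013,1],[0.024,0.001,0.022,-0.005,0.003,0.013,1],[0.027,0.001,0.025,-0.005,0.003,0.013,1],[0.03,0.001,0.028,-0.005,0.003,0.013,1],[0.033,0.001,0.031,-0.005,0.003,0.013,1],[0.036,0.001,0.033,-0.005,0.003,0.013,1],[0.039,0.001,0.036,-0.005,0.003,0.013,1],[0.042,0.001,0.039,-0.005,0.003,0.013,1],[0.045,0.001,0.041,-0.005,0.003,0.013,1],[0.045,0.001,0.041,-0.005,0.003,0.013,1]]'>/dev/null; python3 -c "
from g import *
st(); R=down(79.66,40)
tipw=tw(30,-35,13.5)
go(tipw-R[:,2]*.173,R)
im2=save('scene','s14'); im=save('top','t14')
cv2.imwrite('pics/s14a.png',cv2.resize(im2[190:300,210:330,::-1],None,fx=5,fy=5,interpolation=cv2.INTER_CUBIC))
cv2.imwrite('pics/t14a.png',cv2.resize(im[145:245,185:290,::-1],None,fx=6,fy=6,interpolation=cv2.INTER_CUBIC))"
```

```text
t 22.4 pos [0.5691 0.0258 0.1487] F [-0.0182 -7.5876 13.2009] w 0.00018562002769389793 q [ 38.8  53.  -50.8 111.9  -3.7  22.6  -2.9]
tray tcp [-110.9932  -37.9011  148.6607] tip [  0.2006 -39.2971  16.1353]
row [0.0211, -0.0031, 0.0211, 0.0081, 0.0, 0.0003]
```

View pics/s14a.png

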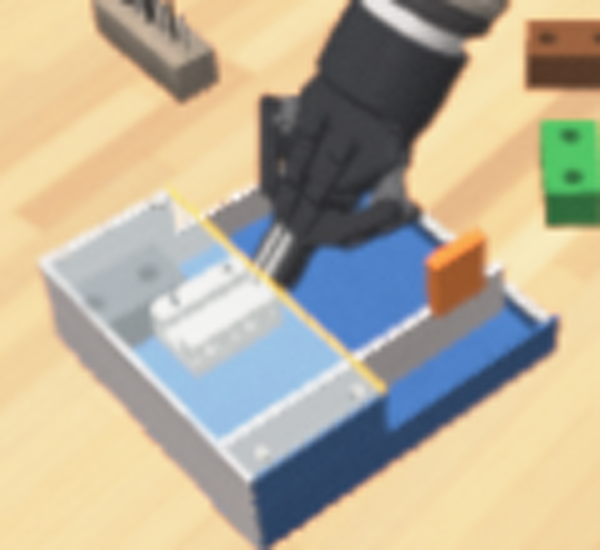

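View pics/t14a.png

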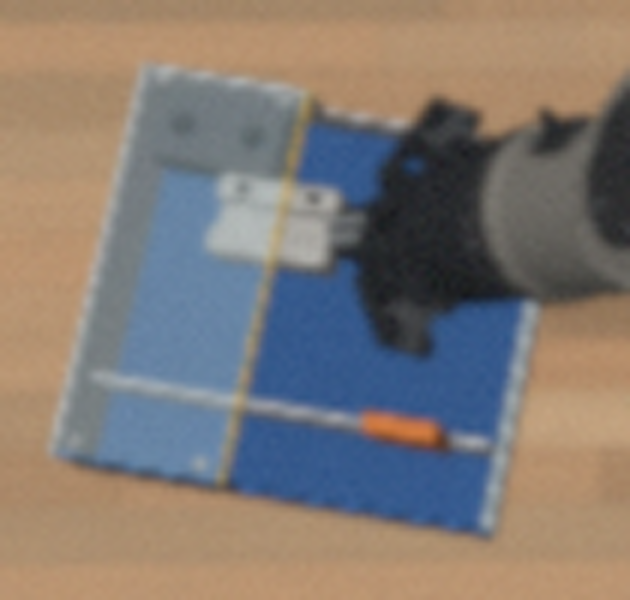

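```bash
python3 -m creep '[[0,0,0,0,0,0,1],[0,0,0,0,0,0,1]]'>/dev/null; python3 -c "
from g import *
s=st();print(s['ft_torque'],s['joint_torque'])"; python3 -m creep '[[-0.002,0,-0.002,0,0,0,1],[-0.004,0,-0.0035,0,0,0,1],[-0.008,0,-0.007,0,0,0,1],[-0.008,0,-0.007,0,0,0,1]]'>/dev/null; python3 -c "
from g import *
s=st();print(s['ft_torque'],s['joint_torque'])
im2=save('scene','s15'); im=save('top','t15')
cv2.imwrite('pics/s15a.png',cv2.resize(im2[225:280,230:290,::-1],None,fx=10,fy=10,interpolation=cv2.INTER_CUBIC))
cv2.imwrite('pics/t15a.png',cv2.resize(im[165:200,210:260,::-1],None,fx=14,fy=14,interpolation=cv2.INTER_CUBIC))"
```

```text
t 22.6667 pos [0.5699 0.0254 0.1497] F [ 0.6903  0.2043 -0.3754] w -0.00020792755771122494 q [ 38.8  52.9 -50.9 111.8  -3.7  22.6  -2.9]
tray tcp [-111.2564  -38.8175  149.7216] tip [ -0.0363 -40.6742  17.2239]
[-0.5727  0.1359 -0.0316] [  0.1809 -56.7252 -18.5174 -11.9767  -1.033   -0.1223  -0.0064]
t 23.0 pos [0.5677 0.0136 0.1494] F [-0.0966 -1.0198 -0.8003] w -0.00014303637315654508 q [ 40.1  53.  -51.  111.9  -3.5  23.3  -2.2]
tray tcp [-123.2168  -38.7223  149.4213] tip [-12.1082 -40.6056  16.8304]
[-0.7089  0.1292  0.0289] [ -0.884  -56.9123 -19.4078 -11.8651  -1.0953  -0.0417   0.0682]
```

View pics/s15a.png

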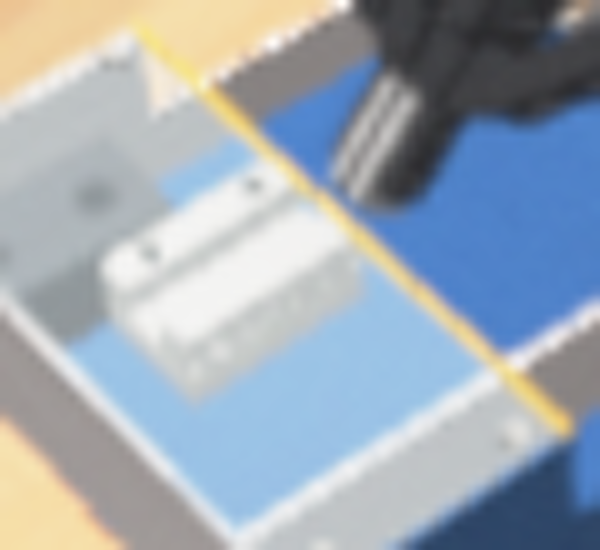

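View pics/t15a.png

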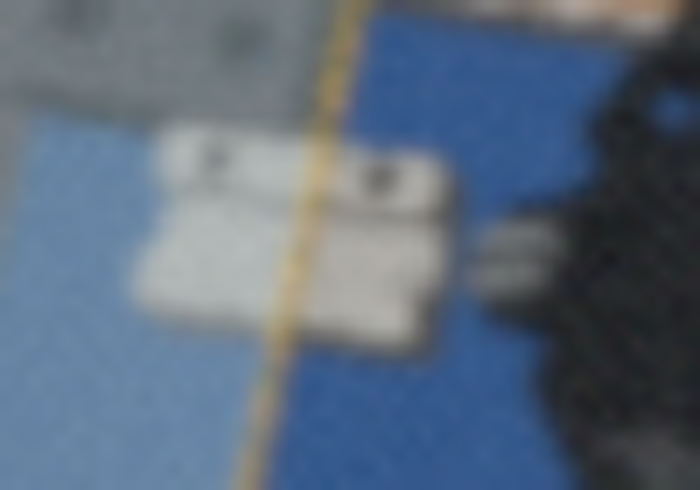

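```bash
python3 -c "
from g import *
s=st(); print(s['tcp_rot']);R=down(79.66,40);print(R)
tipw=tw(-10,-37,12.5)
go(tipw-R[:,2]*.173,R)
for x in (0,15,30): 
  # edge scan bright near bottom edge vs blue
  pass"
```

```text
t 23.1 pos [0.5678 0.0145 0.1497] F [0.2025 1.0197 0.1788] w 0.00023407016098138245 q [ 40.1  53.  -51.  111.9  -3.5  23.3  -2.2]
tray tcp [-122.3657  -38.6709  149.6699] tip [-11.1604 -40.5239  17.1597]
[[ 0.138   0.9824  0.1259]
 [ 0.7535 -0.1866  0.6304]
 [ 0.6428  0.0079 -0.766 ]]
[[ 0.1375  0.9838  0.1154]
 [ 0.7536 -0.1795  0.6323]
 [ 0.6428 -0.     -0.766 ]]
row [-0.0021, -0.0017, 0.0043, 0.0107, -0.0001, -0.0005]
```

```bash
python3 -m creep '[[-0.003,-0.001,0.002,0.005,0,0,1],[-0.002,-0.002,0.004,0.011,0,0,1],[-0.002,-0.002,0.004,0.011,0,0,1]]'>/dev/null; python3 -c "
from g import *
s=st();R=down(79.66,40)
tipw=tw(15,-37,13)
go(tipw-R[:,2]*.173,R)"
```

```text
t 23.35 pos [0.5656 0.0163 0.1449] F [-0.3492  0.3472  0.2804] w 0.00019587080069713789 q [ 39.8  53.4 -50.8 112.   -3.4  23.5  -2.1]
tray tcp [-120.938   -36.2314  144.8586] tip [ -9.6966 -35.898   12.3662]
row [0.0194, 0.0008, 0.0154, -0.0019, -0.0003, -0.0007]
```

```bash
python3 -m creep '[[0.003,0,0.002,-0.002,0,-0.001,1],[0.006,0,0.005,-0.002,0,-0.001,1],[0.008,0,0.0065,-0.002,0,-0.001,1],[0.01,0.001,0.008,-0.002,0,-0.001,1],[0.012,0.001,0.0095,-0.002,0,-0.001,1]]'>/dev/null; python3 -c "
from g import *
s=st()";python3 -m creep '[[0.002,0,0.0016,0,0,0,1],[0.004,0,0.0033,0,0,0,1],[0.006,0,0.005,0,0,0,1],[0.008,0,0.0066,0,0,0,1]]'>/dev/null; python3 -c "
from g import *
s=st()
R=down(79.66,40)
tipw=tw(30,-37,13)
go(tipw-R[:,2]*.173,R)"
```

```text
t 23.7667 pos [0.5691 0.0315 0.1451] F [-3.007  -1.6473 -0.4335] w -0.00014852694897025056 q [ 38.1  53.3 -50.6 111.8  -3.7  22.5  -3.1]
tray tcp [-105.4416  -36.8832  145.0562] tip [  5.7306 -36.6829  12.5055]
t 24.1 pos [0.5708 0.0418 0.1451] F [-2.5855 -1.6388 -0.794 ] w 7.033270481444811e-05 q [ 36.9  53.3 -50.4 111.7  -3.9  21.9  -3.7]
tray tcp [-94.9186 -36.7297 145.0587] tip [ 16.2268 -36.481   12.4856]
row [0.0108, 0.0003, 0.0085, -0.0014, 0.0004, 0.0003]
```

```bash
python3 -c "
from g import *
im2=save('scene','s16'); im=save('top','t16')
cv2.imwrite('pics/s16a.png',cv2.resize(im2[225:280,220:290,::-1],None,fx=10,fy=10,interpolation=cv2.INTER_CUBIC))
cv2.imwrite('pics/t16a.png',cv2.resize(im[155:200,205:260,::-1],None,fx=12,fy=12,interpolation=cv2.INTER_CUBIC))"
```

```text
(no output)
```

View pics/s16a.png

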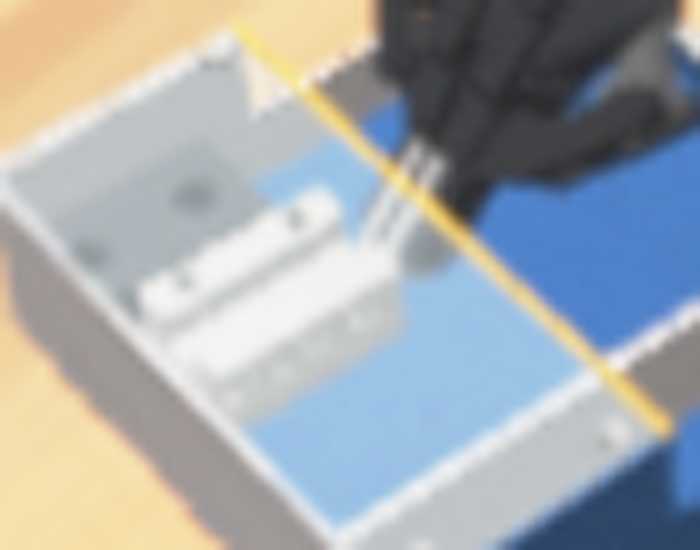

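View pics/t16a.png

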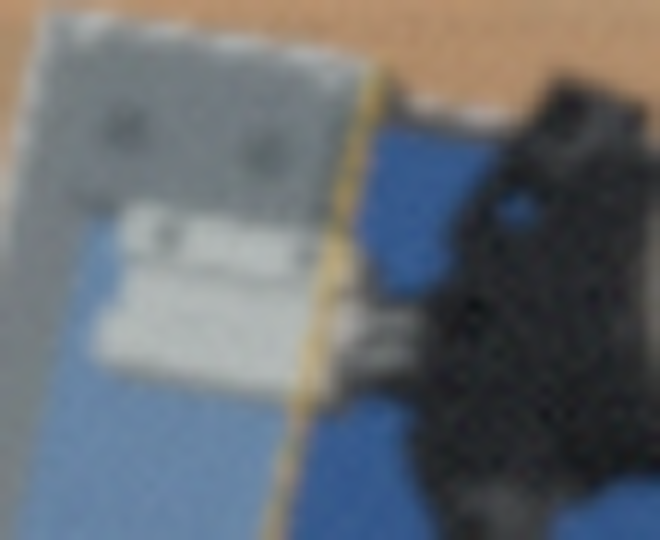

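```bash
python3 -m creep '[[0.002,0,0.0016,0,0,0,1],[0.004,0,0.0032,0,0,0,1],[0.006,0,0.0048,-0.001,0,0,1],[0.008,0,0.0064,-0.001,0,0,1],[0.01,0,0.008,-0.001,0,0,1],[0.01,0,0.008,-0.001,0,0,1]]'>/dev/null; python3 -c "
from g import *
s=st()";python3 -m creep '[[0.001,0,0.0008,0,0,0,1],[0.002,0,0.0016,0,0,0,1],[0.002,0,0.0016,0,0,0,1]]'>/dev/null; python3 -c "
from g import *
s=st()"
```

```text
t 24.7 pos [0.5736 0.0558 0.146 ] F [-0.5934 -0.8163 -0.4412] w 6.637329616582991e-05 q [ 35.3  53.2 -50.3 111.6  -4.2  21.1  -4.6]
tray tcp [-80.6864 -37.0029 145.9662] tip [ 30.6414 -37.0441  13.546 ]
t 24.95 pos [0.5742 0.0586 0.1461] F [0.4964 0.1569 0.8776] w -0.00023906198784852663 q [ 35.   53.2 -50.3 111.5  -4.2  20.9  -4.7]
tray tcp [-77.7734 -37.066  146.1417] tip [ 33.5958 -37.1268  13.7563]
```

```bash
for k in 1 2; do python3 -m creep '[[0.0008,0,0.0007,0,0,0,1],[0.0015,0,0.0013,0,0,0,1],[0.0015,0,0.0013,0,0,0,1]]'>/dev/null; python3 -c "
from g import *
s=st()"; done; python3 -c "
from g import *
im2=save('scene','s17'); im=save('top','t17')
cv2.imwrite('pics/s17a.png',cv2.resize(im2[225:280,220:290,::-1],None,fx=10,fy=10,interpolation=cv2.INTER_CUBIC))
cv2.imwrite('pics/t17a.png',cv2.resize(im[155:200,205:260,::-1],None,fx=12,fy=12,interpolation=cv2.INTER_CUBIC))"
```

```text
t 25.2 pos [0.5746 0.0598 0.1461] F [-1.4152 -5.3348  3.3928] w 3.948455940087205e-05 q [ 34.8  53.1 -50.2 111.5  -4.2  20.8  -4.8]
tray tcp [-76.5926 -37.2741 146.0764] tip [ 34.637  -37.4101  13.5737]
t 25.45 pos [0.5748 0.0602 0.1461] F [ -5.2359 -10.945    8.5976] w -0.00017510114202494846 q [ 34.7  53.1 -50.1 111.5  -4.3  20.8  -5. ]
tray tcp [-76.1655 -37.3565 146.0772] tip [ 34.8145 -37.4827  13.3654]
```

View pics/s17a.png

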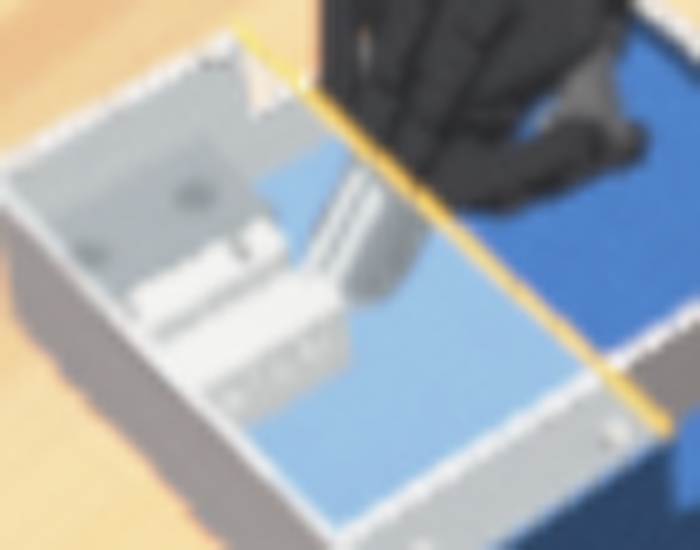

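View pics/t17a.png

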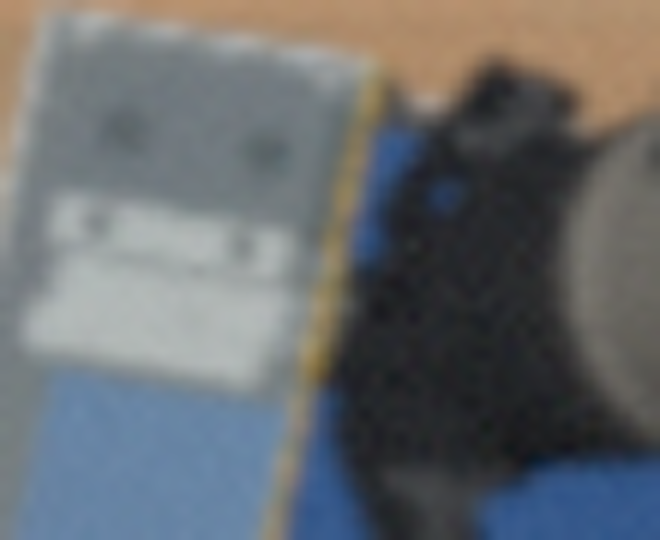

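Home too: force rises, no more travel, and the tip is 4.4 mm further in than for the dark block, which is 4 mm longer. I'll retreat and go to the tab.

```bash
python3 -m creep '[[-0.004,0,-0.003,0,0,0,1],[-0.011,0,-0.009,0,0,0,1],[-0.014,0,-0.04,0,0,0,1],[-0.014,0,-0.08,0,0,0,1],[-0.014,0,-0.11,0,0,0,0.7],[-0.014,0,-0.11,0,0,0,0.7]]'>/dev/null; python3 -c "
from g import *
st()
im2=save('scene','s18'); im=save('top','t18')
cv2.imwrite('pics/s18a.png',cv2.resize(im2[210:300,210:330,::-1],None,fx=6,fy=6,interpolation=cv2.INTER_CUBIC))
cv2.imwrite('pics/t18a.png',cv2.resize(im[145:245,185:290,::-1],None,fx=6,fy=6,interpolation=cv2.INTER_CUBIC))
for c in('scene','top'):
  for m in robot.regions_of('divider_tab',c)[:1]:
    pass
# orange centroid
for c,a in(('scene',im2),('top',im)):
  h=cv2.cvtColor(a,cv2.COLOR_RGB2HSV); sub=np.zeros(h.shape[:2],bool); sub[200:280,230:330]=1
  mk=(h[...,0]<14)&(h[...,0]>3)&(h[...,1]>180)&sub; v,u=np.nonzero(mk); print(c,len(u),u.mean(),v.mean(),v.min(),v.max(),u.min(),u.max(), 'pred',proj(c,tw(-62,72,82)),proj(c,tw(-62,72,60)))
  print(wt(at_z(c,u.mean(),v.mean(),.082)),wt(at_z(c,u.mean(),v.mean(),.06)))
go(tw(-62,72,290),down(79.66))"
```

```text
t 26.05 pos [ 0.5617 -0.0244  0.2247] F [ 1.2113 -1.1615 -0.2924] w 0.022967513231476343 q [ 46.8  46.3 -55.2 111.3  -5.7  32.2  -2. ]
tray tcp [-161.7176  -39.6533  224.6937] tip [-50.9497 -41.2849  91.8147]
scene 71 300.6619718309859 244.6338028169014 238 251 297 305 pred [303.9842 241.3659] [304.064  247.0346]
[-47.8288  75.084   82.    ] [-60.8822  59.2923  60.    ]<string>:13: RuntimeWarning: Mean of empty slice.
  ret = ret.dtype.type(ret / rcount)
Traceback (most recent call last):
ValueError: zero-size array to reduction operation minimum which has no identity
```

View pics/s18a.png

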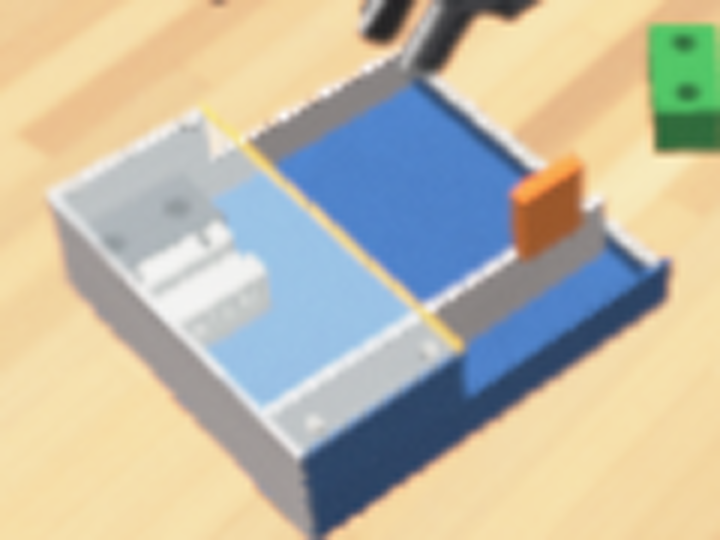

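View pics/t18a.png

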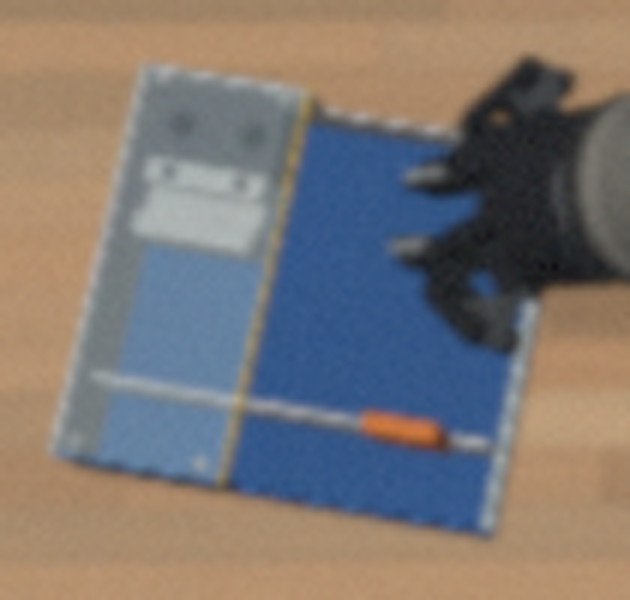

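```bash
python3 -c "
from g import *
print(wt(at_z('top',185+402/6-.4,145+422/6-.4,.082)),wt(at_z('scene',210+547/6-.4,210+176/6-.4,.082)))
go(tw(-62,72,290),down(79.66))"
```

```text
[-61.7803  54.7564  82.    ] [-61.421   59.6119  82.    ]
row [0.1174, -0.1086, 0.0081, -0.0003, -0.6968, 0.0006]
```

```bash
python3 -c "
from g import *
for a in ((300,396),(340,402),(470,443)): print(wt(at_z('top',185+a[0]/6-.4,145+a[1]/6-.4,.041)))
for a in ((430,298),(490,266),(350,350)): print(wt(at_z('scene',210+a[0]/6-.4,210+a[1]/6-.4,.041)))
for a in ((513,188),(580,155)): print(wt(at_z('scene',210+a[0]/6-.4,210+a[1]/6-.4,.082)))
print([wt(towld(c,d['at'])) for c in('top','scene') for d in robot.boxes_of('divider_tab',c)[:1]])
"
```

```text
[-1.9551 46.3964 41.    ]
[-21.6598  45.9655  41.    ]
[-87.6973  54.8312  41.    ]
[ 0.7161 51.6014 41.    ]
[-31.0966  54.7288  41.    ]
[44.9575 51.7623 41.    ]
[-45.4952  55.2055  82.    ]
[-80.8704  59.5695  82.    ]
[array([-53.7235,  56.8339,  39.8944]), array([-50.7973,  61.3533,  34.9301])]
```

```bash
python3 -c "
from g import *
go(tw(-62,56,290),down(79.66))"; python3 -m creep '[[0.02,-0.02,-0.02,0,-0.12,0,0.5],[0.04,-0.04,-0.04,0,-0.24,0,0.5],[0.06,-0.06,-0.04,0,-0.36,0,0.5],[0.08,-0.08,-0.03,0,-0.48,0,0.5],[0.1,-0.093,-0.01,0,-0.6,0,0.5],[0.117,-0.093,0.008,0,-0.697,0,0.5],[0.117,-0.093,0.008,0,-0.697,0,0.5],[0.117,-0.093,0.008,0,-0.697,0,0.5],[0.117,-0.093,0.008,0,-0.697,0,0.5]]'>/dev/null; python3 -c "
from g import *
st()
im2=save('scene','s19')
cv2.imwrite('pics/s19a.png',cv2.resize(im2[190:300,210:350,::-1],None,fx=5,fy=5,interpolation=cv2.INTER_CUBIC))
go(tw(-62,56,222),down(79.66))"
```

```text
row [0.1171, -0.0924, 0.0076, -0.0014, -0.6971, 0.0013]
t 27.1 pos [0.4846 0.0917 0.2889] F [-0.5399  0.9233  0.3457] w 0.04279994973812397 q [ 10.   22.7 -33.5 117.8  17.5  44.5 -44.3]
tray tcp [-61.3162  57.0666 288.8705] tip [-61.1475  57.5316 115.8712]
row [0.0008, 0.0007, 0.0668, -0.0028, -0.0006, 0.0011]
```

View pics/s19a.png

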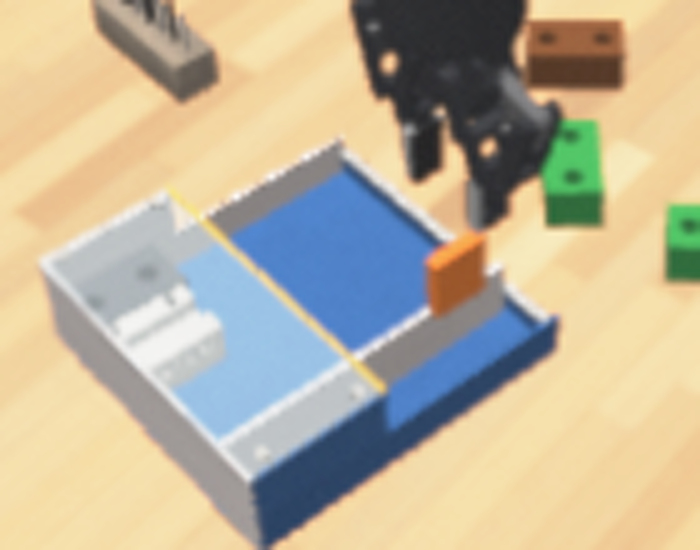

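```bash
python3 -m creep '[[0.001,0.001,0.02,-0.003,0,0.001,0.5],[0.001,0.001,0.04,-0.003,0,0.001,0.5],[0.001,0.001,0.055,-0.003,0,0.001,0.5],[0.001,0.001,0.063,-0.003,0,0.001,0.5],[0.001,0.001,0.063,-0.003,0,0.001,0.5],[0.001,0.001,0.063,-0.003,0,0.001,1],[0.001,0.001,0.063,-0.003,0,0.001,1],[0.001,0.001,0.063,-0.003,0,0.001,1],[0.001,0.001,0.063,-0.003,0,0.001,1],[0.001,0.001,0.063,-0.003,0,0.001,1],[0.001,0.001,0.063,-0.003,0,0.001,1]]' 25 >/dev/null; python3 -c "
from g import *
st()
im2=save('scene','s20')
cv2.imwrite('pics/s20a.png',cv2.resize(im2[190:300,210:350,::-1],None,fx=5,fy=5,interpolation=cv2.INTER_CUBIC))"
```

```text
t 28.0667 pos [0.4861 0.0907 0.2266] F [-1.5708 -2.8424  6.2515] w 0.009428646816095286 q [  6.7  28.4 -30.  119.9  23.2  37.2 -49.4]
tray tcp [-62.0184  55.3206 226.6027] tip [-61.9854  55.0501  53.6029]
```

View pics/s20a.png

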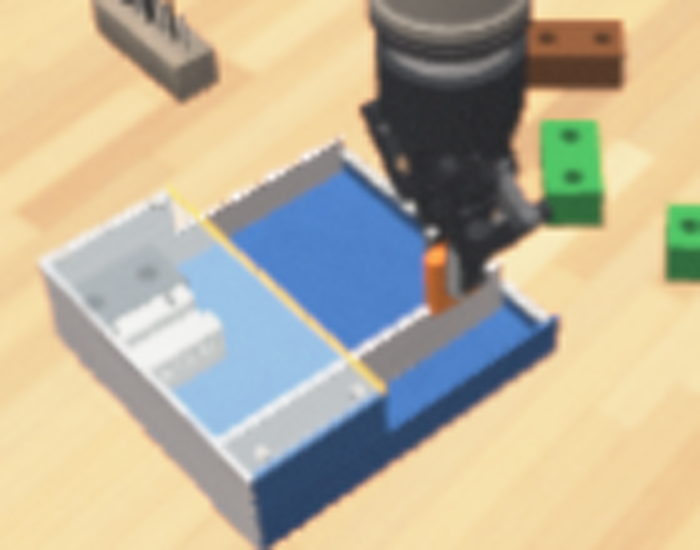

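```bash
python3 -m creep '[[0,0.004,0,0,0,0,1],[0,0.008,0,0,0,0,1],[0,0.013,0,0,0,0,1],[0,0.018,0,0,0,0,1],[0,0.023,0,0,0,0,1],[0,0.028,0,0,0,0,1],[0,0.033,0,0,0,0,1],[0,0.038,0,0,0,0,1],[0,0.043,0,0,0,0,1],[0,0.048,0,0,0,0,1],[0,0.053,0,0,0,0,1],[0,0.057,0,0,0,0,1],[0,0.06,0,0,0,0,1],[0,0.06,0,0,0,0,1]]' >/dev/null; python3 -c "
from g import *
st()
im2=save('scene','s21')
cv2.imwrite('pics/s21a.png',cv2.resize(im2[190:300,210:350,::-1],None,fx=5,fy=5,interpolation=cv2.INTER_CUBIC))"
```

```text
t 29.2833 pos [0.546  0.0797 0.2267] F [ 0.1931 -1.4186 -0.8275] w 0.009049790493083743 q [  8.   32.4 -29.1 112.4  23.5  40.9 -45.8]
tray tcp [-62.1353  -5.545  226.7045] tip [-62.0497  -5.991   53.7051]
```

View pics/s21a.png

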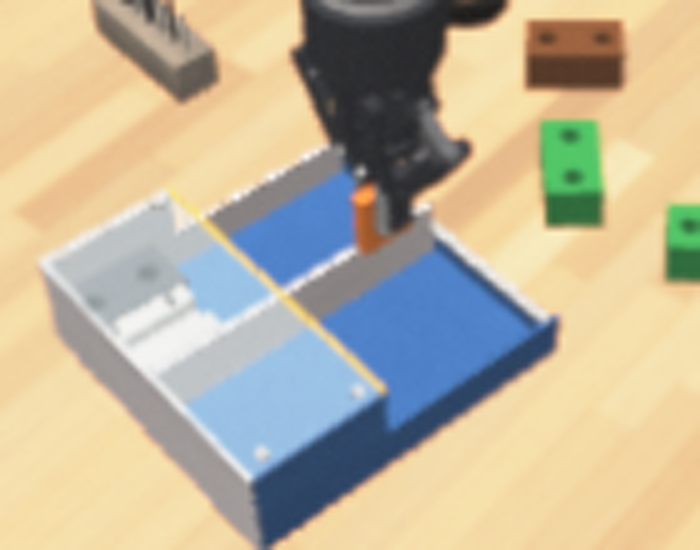

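```bash
python3 -m creep '[[0,0.002,0,0,0,0,1],[0,0.004,0,0,0,0,1],[0,0.005,0,0,0,0,1]]' >/dev/null; python3 -c "
from g import *
st()"; for k in 1 2; do python3 -m creep '[[0,0.001,0,0,0,0,1],[0,0.002,0,0,0,0,1],[0,0.002,0,0,0,0,1]]' >/dev/null; python3 -c "
from g import *
st()"; done
```

```text
t 29.5833 pos [0.5507 0.0788 0.2267] F [-1.8217 -0.9334  1.5571] w 0.009786130517869925 q [  8.   32.7 -29.1 111.8  23.5  41.3 -45.5]
tray tcp [-62.1608 -10.3664 226.6761] tip [-62.0906 -10.779   53.6766]
t 29.8333 pos [0.5529 0.0784 0.2267] F [-1.6647 -1.5547  1.7182] w 0.009956806426124992 q [  8.1  32.8 -29.  111.5  23.5  41.4 -45.3]
tray tcp [-62.1364 -12.5065 226.711 ] tip [-62.0577 -12.9431  53.7115]
t 30.0833 pos [0.555  0.078  0.2267] F [-1.0022 -0.6176  1.0017] w 0.009469847056008575 q [  8.1  33.  -29.  111.2  23.5  41.5 -45.2]
tray tcp [-62.1859 -14.6744 226.6947] tip [-62.1003 -15.1313  53.6953]
```

```bash
for k in 1 2 3; do python3 -m creep '[[0,0.0008,0,0,0,0,1],[0,0.0015,0,0,0,0,1],[0,0.0015,0,0,0,0,1]]' >/dev/null; python3 -c "
from g import *
st()"; done; python3 -c "
from g import *
im2=save('scene','s22')
cv2.imwrite('pics/s22a.png',cv2.resize(im2[215:290,210:300,::-1],None,fx=8,fy=8,interpolation=cv2.INTER_CUBIC))"
```

```text
t 30.3333 pos [0.5559 0.0779 0.2267] F [-5.1178 -1.1709  4.315 ] w 0.009201242389071716 q [  8.1  33.1 -29.  111.1  23.5  41.7 -45.1]
tray tcp [-62.1021 -15.5739 226.6525] tip [-62.1248 -15.7491  53.6526]
t 30.5833 pos [0.5564 0.078  0.2266] F [-7.9275 -1.6136  7.4588] w 0.009429415070778886 q [  8.1  33.1 -29.  110.9  23.4  41.9 -45. ]
tray tcp [-61.9654 -16.0538 226.6244] tip [-62.1557 -15.8045  53.6247]
t 30.8333 pos [0.5568 0.0781 0.2266] F [-8.8188 -1.5736  8.3844] w 0.00969403316452918 q [  8.1  33.2 -29.1 110.8  23.4  42.1 -45. ]
tray tcp [-61.7845 -16.4684 226.6378] tip [-62.1408 -15.7849  53.6395]
```

View pics/s22a.png

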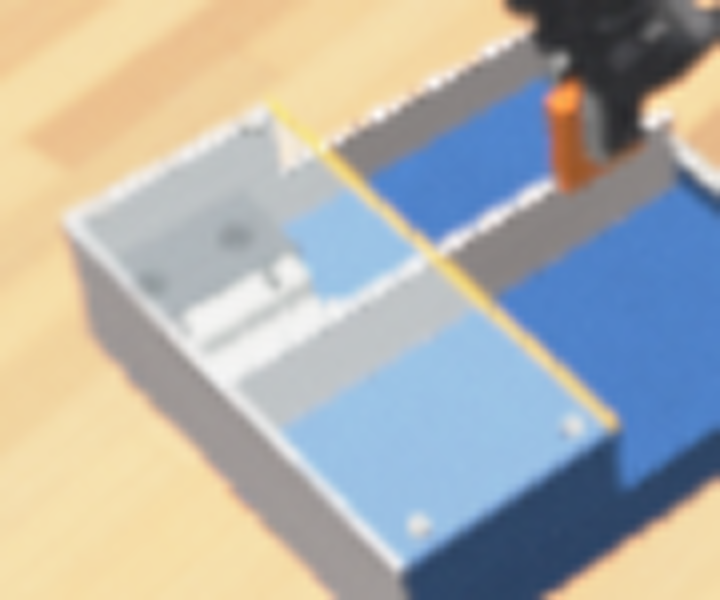

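```bash
for k in 1 2; do python3 -m creep '[[0,0.001,0,0,0,0,1],[0,0.003,0,0,0,0,1],[0,0.003,0,0,0,0,1],[0,0.003,0,0,0,0,1]]' >/dev/null; python3 -c "
from g import *
st()"; done
```

```text
t 31.2167 pos [0.5577 0.0781 0.2266] F [-12.9564  -0.058   12.2065] w 0.009415711322406317 q [  8.2  33.3 -29.1 110.6  23.3  42.5 -44.8]
tray tcp [-61.5778 -17.3661 226.5873] tip [-62.2686 -15.8889  53.595 ]
t 31.55 pos [0.5586 0.0783 0.2266] F [-14.2916  -1.2597  12.0596] w 0.009421867799596419 q [  8.2  33.5 -29.2 110.4  23.2  42.9 -44.6]
tray tcp [-61.2329 -18.1677 226.5719] tip [-62.2483 -15.8647  53.5902]
```

No give at 14 N, so the stack is tight. I'll relax the force, release and lift.

```bash
python3 -c "
from g import *
R=down(79.66); t=tw(-62.2,-15.8,0); go([t[0],t[1],.2266],R)"; python3 -m creep '[[0,-0.001,0,0.006,0,0,1],[0,-0.002,0,0.013,0,0,1],[0,-0.002,0,0.013,0,0,1]]' >/dev/null; python3 -c "
from g import *
st()"; python3 -m creep '[[0,0,0,0,0,0,0.8],[0,0,0,0,0,0,0.65],[0,0,0,0,0,0,0.6],[0,0,0,0,0,0,0.6],[0,0,-0.04,0,0,0,0.6],[0,0,-0.08,0,0,0,0.6],[-0.04,0,-0.1,0,0,0,0.6],[-0.08,0,-0.1,0,0,0,0.6],[-0.12,0,-0.1,0,0,0,0.6],[-0.16,0,-0.1,0,0,0,0.6],[-0.2,0,-0.1,0,0,0,0.6],[-0.24,0,-0.1,0,0,0,0.6],[-0.24,0,-0.1,0,0,0,0.6]]' >/dev/null;  python3 -c "
from g import *
st()
im2=save('scene','s23'); im=save('top','t23')
cv2.imwrite('pics/s23a.png',cv2.resize(im2[210:300,210:330,::-1],None,fx=6,fy=6,interpolation=cv2.INTER_CUBIC))
cv2.imwrite('pics/t23a.png',cv2.resize(im[145:245,185:290,::-1],None,fx=6,fy=6,interpolation=cv2.INTER_CUBIC))"
```

```text
row [-0.001, -0.0024, 0.0, -0.0133, 0.0059, 0.0027]
t 31.8 pos [0.5573 0.0785 0.2267] F [-1.282  -1.5446 -0.2151] w 0.009538940777971018 q [  8.4  33.5 -29.4 110.3  22.7  43.5 -44.2]
tray tcp [-61.263  -16.8207 226.7304] tip [-62.1486 -12.5173  53.7862]
t 32.8833 pos [ 0.5151 -0.1669  0.3275] F [ 0.0965 -0.7793 -0.9413] w 0.034250577067361454 q [ 35.1  23.2 -29.7 109.6  14.9  52.5 -13. ]
tray tcp [-310.2087  -19.3965  327.4621] tip [-311.9102  -14.8586  154.53  ]
```

View pics/s23a.png

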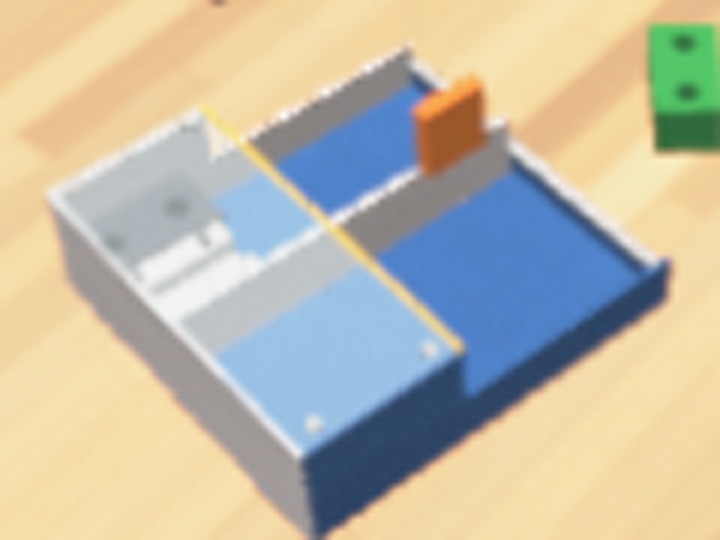

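View pics/t23a.png

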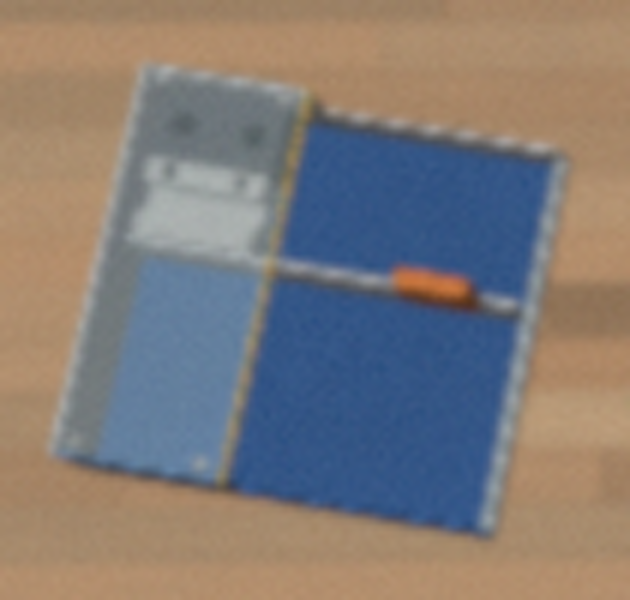

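View pics/t23.png

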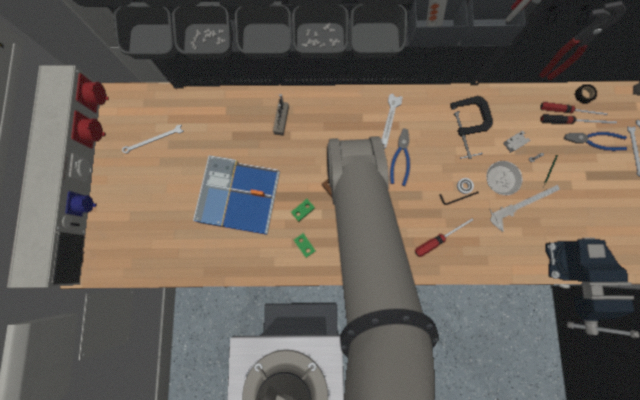

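In the relaxing move I typed the turn with the wrong sign. The tip went back about 3 mm while still gripping, so the divider probably moved too. I'll close it again by pushing the tab from the near side with shut fingers, which leaves no release kick.

```bash
python3 -c "
from g import *
go(tw(-62,16,325),down(79.66))"
```

```text
row [0.2408, -0.0361, 0.0024, -0.0252, 0.0054, -0.0019]
```

```bash
python3 -m creep '[[0.04,-0.03,0,-0.025,0.005,-0.002,1],[0.08,-0.036,0,-0.025,0.005,-0.002,1],[0.12,-0.036,0,-0.025,0.005,-0.002,1],[0.16,-0.036,0.002,-0.025,0.005,-0.002,1],[0.2,-0.036,0.002,-0.025,0.005,-0.002,1],[0.23,-0.036,0.002,-0.025,0.005,-0.002,1],[0.241,-0.036,0.002,-0.025,0.005,-0.002,1],[0.241,-0.036,0.002,-0.025,0.005,-0.002,1],[0.241,-0.036,0.002,-0.025,0.005,-0.002,1]]' >/dev/null;  python3 -c "
from g import *
st()
go(tw(-62,16,230),down(79.66))"
```

```text
t 33.7333 pos [0.5246 0.0852 0.3252] F [ 0.6616 -0.746  -0.8215] w 0.00013473454114403221 q [ 12.2  23.1 -34.7 111.3  16.8  50.7 -41.3]
tray tcp [-60.5591  16.4828 325.2388] tip [-60.6438  16.624  152.2388]
row [-0.0014, 0.0006, 0.0952, -0.0008, 0.0005, 0.0033]
```

```bash
python3 -m creep '[[-0.001,0,0.03,0,0,0.003,1],[-0.001,0,0.06,0,0,0.003,1],[-0.001,0,0.09,0,0,0.003,1],[-0.001,0,0.095,0,0,0.003,1],[-0.001,0,0.095,0,0,0.003,1]]' >/dev/null;  python3 -c "
from g import *
st()
im2=save('scene','s24')
cv2.imwrite('pics/s24a.png',cv2.resize(im2[190:300,210:350,::-1],None,fx=5,fy=5,interpolation=cv2.INTER_CUBIC))"; python3 -m creep '[[0,0.002,0,0,0,0,1],[0,0.004,0,0,0,0,1],[0,0.006,0,0,0,0,1],[0,0.008,0,0,0,0,1],[0,0.009,0,0,0,0,1]]' >/dev/null;  python3 -c "
from g import *
st()"
```

```text
t 34.15 pos [0.5234 0.0825 0.2287] F [ 0.071  -0.1605 -0.041 ] w -3.602860183974502e-05 q [  8.5  31.  -30.5 115.   23.7  40.5 -47.3]
tray tcp [-63.3864  17.1956 228.6573] tip [-63.8738  18.0721  55.6602]
t 34.6167 pos [0.5338 0.0815 0.2311] F [ 0.2749  1.1038 -0.5057] w -0.00016746832268798464 q [  8.7  31.4 -30.4 113.7  23.7  41.1 -46.7]
tray tcp [-62.5679   6.7855 231.0658] tip [-62.7266   6.886   58.0659]
```

View pics/s24a.png

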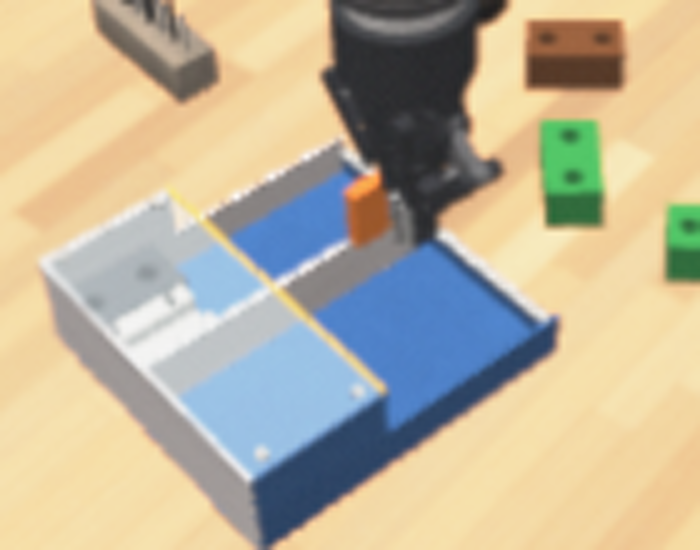

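```bash
for k in 1 2 3 4; do python3 -m creep '[[0,0.001,0,0,0,0,1],[0,0.002,0,0,0,0,1],[0,0.002,0,0,0,0,1]]' >/dev/null;  python3 -c "
from g import *
st()" | sed 's/ w .*//'; done
```

```text
t 34.8667 pos [0.5358 0.0812 0.2311] F [-0.9803 -0.9735  1.104 ]
tray tcp [-62.5225   4.7981 231.1022] tip [-62.7008   4.9395  58.1023]
t 35.1167 pos [0.5377 0.0808 0.2311] F [-1.9292 -0.1597  1.1432]
tray tcp [-62.5343   2.7999 231.0503] tip [-62.7319   2.9963  58.0505]
t 35.3667 pos [0.5385 0.0808 0.2309] F [-7.2962 -0.1819  7.8099]
tray tcp [-62.3809   2.0714 230.8817] tip [-62.8001   2.8263  57.8838]
t 35.6167 pos [0.5391 0.0809 0.2307] F [-8.4345  0.8802  7.7436]
tray tcp [-62.1797   1.4958 230.6916] tip [-62.8338   2.8651  57.6982]
```

```bash
for k in 1 2; do python3 -m creep '[[0,0.001,0,0,0,0,1],[0,0.003,0,0,0,0,1],[0,0.003,0,0,0,0,1],[0,0.003,0,0,0,0,1]]' >/dev/null;  python3 -c "
from g import *
st()" | sed 's/ w .*//'; done;  python3 -m creep '[[0,-0.002,0,0,0,0,1],[0,-0.006,0,0,0,0,1],[0,-0.012,0,0,0,0,1],[0,-0.012,-0.04,0,0,0,1],[0,-0.012,-0.08,0,0,0,1],[-0.04,-0.012,-0.1,0,0,0,1],[-0.08,-0.012,-0.1,0,0,0,1],[-0.12,-0.012,-0.1,0,0,0,1],[-0.16,-0.012,-0.1,0,0,0,1],[-0.2,-0.012,-0.1,0,0,0,1],[-0.24,-0.012,-0.1,0,0,0,1],[-0.24,-0.012,-0.1,0,0,0,1],[-0.24,-0.012,-0.1,0,0,0,1]]' >/dev/null;  python3 -c "
from g import *
st()
im2=save('scene','s25'); im=save('top','t25')
cv2.imwrite('pics/s25a.png',cv2.resize(im2[210:300,210:330,::-1],None,fx=6,fy=6,interpolation=cv2.INTER_CUBIC))
cv2.imwrite('pics/t25a.png',cv2.resize(im[150:200,200:250,::-1],None,fx=12,fy=12,interpolation=cv2.INTER_CUBIC))"
```

```text
t 35.95 pos [0.54   0.081  0.2304] F [-11.4996   2.0764   9.9834]
tray tcp [-61.8852   0.603  230.4387] tip [-62.8745   2.842   57.456 ]
t 36.2833 pos [0.5409 0.0812 0.2301] F [-11.4519   1.6101  10.9888]
tray tcp [-61.5871  -0.238  230.1347] tip [-62.9018   2.9003  57.1682]
t 37.3667 pos [ 0.4877 -0.1554  0.3321] F [0.3808 1.4    0.125 ] w 0.00019952747682815464 q [ 36.5  20.3 -31.2 113.3  13.9  51.  -12.8]
tray tcp [-303.8674    9.6153  332.0535] tip [-305.3449   12.6695  159.0867]
```

View pics/s25a.png

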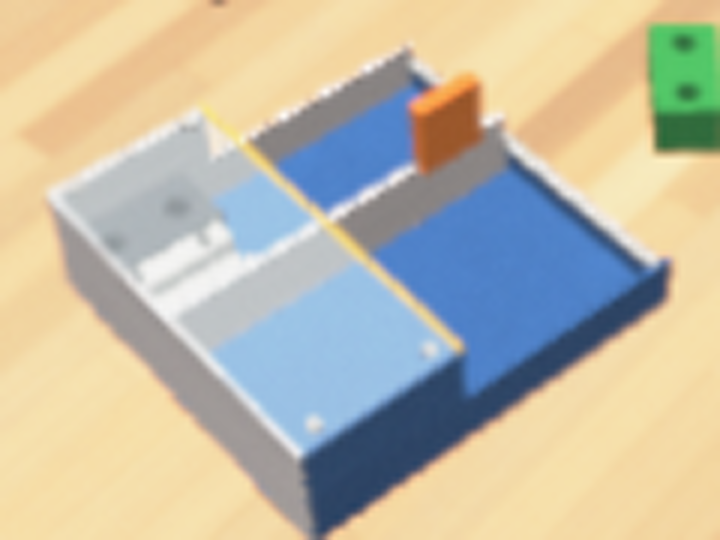

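View pics/t25a.png

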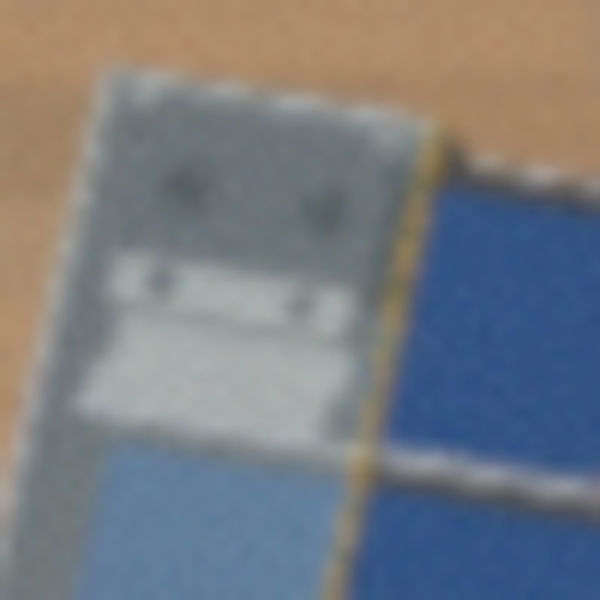

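```bash
python3 - <<'E'
from g import *
from ov import *
im=cv2.imread('pics/t25.png'); im2=cv2.imread('pics/s25.png')
for cam,I in(('top',im),('scene',im2)):
  m=(I[:,:,0].astype(np.float32)-I[:,:,2])
  for x in (-20,0,40,60):
    ys=np.arange(-28,5,1.); v=[]
    for y in ys:
      u=proj(cam,tw(x,y,3)); v.append(cv2.getRectSubPix(m,(1,1),(float(u[0]),float(u[1])))[0,0])
    v=np.array(v); i=len(v)-1; th=(v[-1]+v[:15].min())/2
    while v[i]>th:i-=1
    print(cam,x,'near face y',(ys[i]+(th-v[i])/(v[i+1]-v[i])).round(1))
p=[TR[0],TR[1],YAW]
s=[b for b in box(64,36,33,3,68,-77)[::2]]+box(60,40,31,3,70,-39)[::2]+box(196,4,41,41,0,-17)[::2]
A=cv2.resize(im[150:200,200:260],None,fx=11,fy=11,interpolation=cv2.INTER_CUBIC);lines(A,'top',(200,150),11,p,s,(0,255,255))
B=cv2.resize(im2[220:275,210:280],None,fx=10,fy=10,interpolation=cv2.INTER_CUBIC);lines(B,'scene',(210,220),10,p,s,(0,0,255))
cv2.imwrite('pics/t25b.png',A);cv2.imwrite('pics/s25b.png',B)
E
```

```text
top -20 near face y -17.1
top 0 near face y -17.0
top 40 near face y -18.2
top 60 near face y -17.4
scene -20 near face y -16.4
scene 0 near face y -16.2
scene 40 near face y -17.1
scene 60 near face y -16.5
```

View pics/t25b.png

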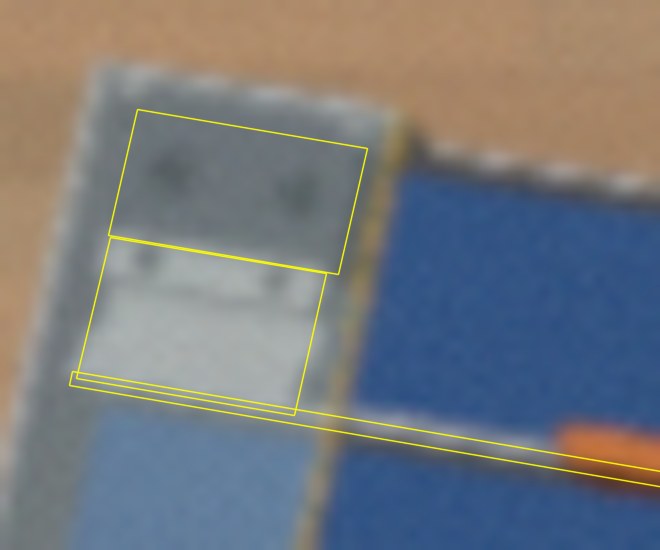

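View pics/s25b.png

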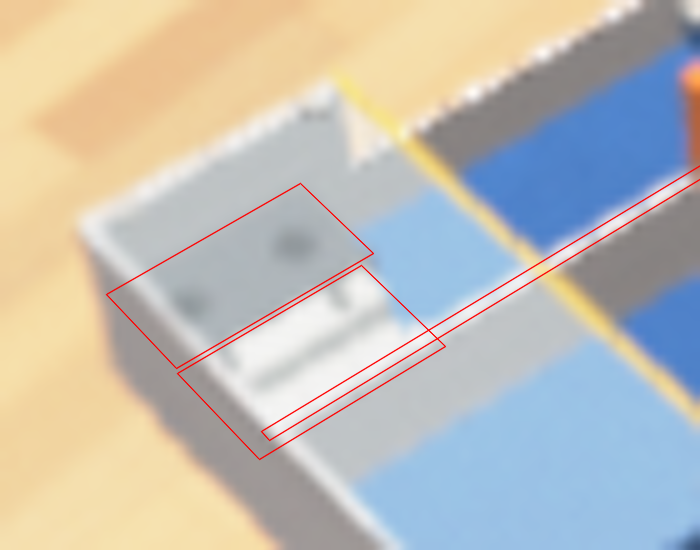

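The closed-position model lies on the dark block, bright block and divider in both views to about 1 px. The gripper is clear, so I'm handing in.

```bash
python3 -c "
from g import *
print([(q,[towld('scene',d['at']).round(3) for d in robot.boxes_of(q,'scene')][:1]) for q in('tape_roll','pliers','red_driver')])
st(); print(robot.hand_in())"
```

```text
[('tape_roll', [array([ 0.398, -0.411,  0.02 ])]), ('pliers', [array([ 0.679, -0.355,  0.011])]), ('red_driver', [array([ 0.403, -0.412,  0.018])])]
t 37.6167 pos [ 0.4888 -0.1508  0.3322] F [-0.1526 -0.4663  0.4708] w -0.00012591583638456034 q [ 36.2  20.3 -31.5 113.3  13.9  51.1 -12.8]
tray tcp [-299.1456    9.3377  332.2267] tip [-300.3879   12.4147  159.2585]
the job is handed in; nothing more can be done
None
```

The job is handed in at 37.6 s. Both blocks are stowed side by side under the cover and the divider is closed on them.

- **Dark block:** I pushed it flat against the far wall, then with the tool leaning 40° home to the end wall. That was done while the bright block was still outside the tray. The push ended at about 15 N sideways (17 N in all).
- **Bright block:** I placed it beside the dark one and pushed it home, ending at about 12 N sideways (15 N in all). The tool stopped 4.4 mm further in than for the dark block, which is 4 mm longer. During this push the tool drifted about 4 mm sideways and met 13 N upwards. I backed off, realigned and carried on, and the block stayed flat and straight.
- **Divider:** It closed firmly, giving no more at 14 N. While relaxing the grip I typed a turn with the wrong sign and it slid back about 2 mm. I closed it again by pushing the tab from the near side until it stopped giving, at 11 N.

**Last checks:** the closed-position model lies on both blocks and the divider in both pictures to about 1 px. The divider's near face measured at tray y = -16 to -18 mm against an expected -15. The dark block's edge measured slightly off the same way, so I take this as a tray-pose offset of about 1 mm. The gripper was clear at hand-in, with force near zero.

**Bystanders:** the pliers and red driver were found within the network's error of where they began (pliers 11 mm apart in one reading). The last tape roll detection was wrong: it reported the spot where the driver lies, as the arm hid the roll. It looked unmoved in earlier pictures, but I could not confirm it at the end.

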